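Ease a loaf tin off the peel into the gap between two tins

TASK

Set the lidded loaf tin that stands on the oven peel down on the marble slab, in the middle of the gap between the two open tins and in line with them: hold the peel by its wooden handle, run it forward into the gap, raise the handle only until the tin starts to slide down the blade, and keep that angle while you draw the peel back out from under it. Don't touch the lidded tin itself, don't let it shoot off, and don't shift the two open tins. Finish with the lidded tin standing flat on the slab and the peel lying flat and clear behind it, released.

Things in the scene. Friction and masses are not known exactly. Their poses are not given: they have to be found in the camera images.
- peel: aluminium oven peel, lying flat on the slab with the lidded tin on its blade and its handle out over the slab's end. Origin: centre of the underside of the blade; x points along the peel to its front edge (the lip), y to its left, z up. Blade: a flat plate 210 mm long (x), 130 mm wide, 4 mm thick. From the rear of the blade a straight wooden handle rises backwards at 14 degrees; it covers 127 to 315 mm behind the origin. The peel weighs 0.32 kg.
- peel_grip (a point): the point to hold on the peel's wooden handle: on its axis, 231 mm behind the peel's origin, 41 mm above the underside of the blade (so 66 mm above the table while the peel lies flat). The handle is 24 mm wide (along the peel's y) and 22 mm thick, clear all round. Axes as the peel's.
- peel_lip (a point): middle of the lower edge of the blade's front edge (the lip), 105 mm ahead of the peel's origin; when the handle is raised the peel pivots on this edge on the slab. Axes as the peel's.
- tin: lidded loaf tin of dark steel, closed box 152 x 92 mm over its lid, 75 mm high, base 146 (x) x 86 (y) mm, 0.5 to 0.9 kg, standing on the peel's blade. Origin: centre of its underside; x along its length, which lies roughly along the peel's x; z up.
- tin_center (a point): centre of the lidded tin, half-way up (37.5 mm above its underside). Axes as the tin's. The tin begins to slide down the bare metal blade at a slope of 14 to 22 degrees, not known beforehand; it grips the slab about twice as well, so it soon stops once its front edge is over the lip and down on the slab, its centre then 50 to 65 mm behind the lip, and stays there while the tilted blade is drawn out.
- slab: white marble slab fixed on the table, 480 mm (x) x 380 mm (y) x 25 mm thick. Origin: centre of its underside, on the table; x points along it from the end where the peel's handle hangs over to the end with the two open tins; its top is at z = 25 mm.
- gap (a point): point on the slab's top, in the middle of the gap between the two open tins, 150 mm along the slab's x from its centre, half-way across. Axes as the slab's. The lidded tin belongs here, its length along x.
- tin_left_center (a point): centre, half-way up, of the open loaf tin to the left (+y of the slab) of the gap: dark steel, 150 x 90 mm at its rim, 72 mm high, loose, its length roughly along the slab's x. The free gap between the two open tins is 170 to 190 mm wide, and they reach from about 75 mm behind the gap point to 75 mm ahead of it.
- tin_right_center (a point): centre, half-way up, of the like open tin to the right (-y of the slab) of the gap.
There are look-alikes about, which are no part of the job. What is shaped like the tin but red is not meant.

How it is judged:
By the outcome, as a careful person would: the job done as asked, in the order asked, and still so for the second after the job is handed in, with the robot touching nothing.
It also fails if it takes over 67 s, if anything falls off the work surface, if the arm or the gripper's body presses on something with over 40 N, if the wrist force passes 120 N, or if a joint passes its speed limit or range.

ROBOT

A 6-joint arm with a two-finger parallel gripper is mounted at the origin on the work surface. World frame = base frame: x ahead of the robot, y to its left, z up, the work surface at z = 0. Lengths are in m, angles in rad, forces in N, time in s.
With the tool pointing down it reaches from about 0.25 to 0.85 m from the base axis. Payload 12.5 kg.
Tool frame: the origin (TCP) lies at the very end of the fingers, on their centre line; the grasp point (between the pads) lies 19 mm behind it; z points along the fingers, y is the direction in which the jaws open and shut (so a half turn about z gives the same grasp; the last joint's range is limited). The gripper opens to 93 mm and grips with 3 to 60 N. Pads are 15 mm wide; open, the fingers measure 128 mm over their backs; the gripper's body (75 mm by 188 mm) begins 65 mm behind the grasp point.
Start: joints at [1.085, 0.351, 1.652, -0, 1.139, -0.085], TCP at [0.215, 0.506, 0.219] pointing down, gripper open.
Joint ranges: [-2.75, 2.75], [-0.79, 2.1], [0.01, 2.65], [-1.57, 4.71], [0.07, 3.14], [-2.87, 2.87]. Speed limits (rad/s): [2.22, 2.22, 2.79, 3.14, 3.14, 3.14].

INTERFACE

Orientations are given as a unit quaternion [x, y, z, w].
In Python, from rig import * gives the robot as it stands. The module is installed in compiled form; this text tells all that it offers.
- The arm moves only by the tool drive_tool, never from a script. Its argument "motion" is a list of rows, each an object of numbers: "dx", "dy", "dz": the shift along the tool's x, y, z in cm; "wx", "wy", "wz": the turn, a rotation vector about the tool's x, y, z in rad. In form: [{"dx": .., "dy": .., "dz": .., "wx": .., "wy": .., "wz": ..}, ...]. A call has 1 to 12 rows; each row is the pose to reach, as a shift and turn from the pose commanded when the call began, along the tool's axes at that moment; what a row does not reach only later rows make up. A row lasts 1/12 s, in which the tool goes at most 41.7 mm and 7.16 degrees, less where a joint would pass 70% of its speed; a pose out of reach is approached as far as the arm can. A call with a gripper value outside its range is refused whole. "fingers" is the opening, from -1 (shut) to 1 (fully open), so that 0 is half open, set as the call begins (left out, the last holds). The fingers move at their own pace and stop on an object; "grip_force" is the grip in N (left out, the last holds). Time passes only in rows, so rows that repeat a pose let the fingers close. It gives the time, the measured TCP pose, the force and the opening at its end, in the units of the state.
- state(): the state, without advancing time (a new reading comes with each control period).
- read_camera(name): name is "scene" or "top"; returns the picture (400x640x3 uint8, red, green, blue); there is no depth.
- calibration(name): a dict with "K" (3x3 intrinsics, pixels), "R" (3x3) and "t" (3): a world point X has camera coordinates R X + t. Camera axes: x right, y down, z forward; pixel columns grow to the right and rows downward; lengths in m; the calibration is good to about 2 mm. A picture is of the moment at which its call begins. calibration takes no time and is no camera call.
- hand_in(): hands the job in, once; it reports no verdict.
The state is a dict: "time": time; "joints": joint angles; "qd": joint speeds; "tau": joint torques, N m; "eef_pos": TCP position; "tool_rot": TCP orientation; "force": force on the tool from outside, world axes, zero at the start; "moment": the same for the moment, N m; "finger_gap": finger opening in m.
Only numpy, scipy, OpenCV 4.12 (cv2) and the standard library are available. Lean on these libraries where they do the work, as an engineer would, in place of code of your own. Each camera call takes 0.05 s, during which the arm holds its last target. There are 200 camera calls.

## Working session

There is one attempt and no reset: what is moved stays moved. The work goes in short steps, Python scripts to look and compute and a tool call to move; the robot and the scene stay as the last step left them, time stands still between calls to the robot, and variables do not carry over. Pictures are saved under pics/ and viewed, about 8 in all and at most 12, crops included, and the job is handed in when it is done.

Besides the shell and the picture viewer there is one more tool, called after "Request:" as name([rows], argument=value, ...), one row to a line, values as JSON. drive_tool: Moves the arm, as the interface text tells. Its arguments: {"type":"object","properties":{"motion":{"type":"array","items":{"type":"object","properties":{"dx":{"type":"number"},"dy":{"type":"number"},"dz":{"type":"number"},"wx":{"type":"number"},"wy":{"type":"number"},"wz":{"type":"number"}}}},"fingers":{"type":"number"},"grip_force":{"type":"number"}},"required":["motion"]}

```bash
mkdir -p pics; python3 - <<'E'
from rig import *
import cv2
for n in("scene","top"):
    cv2.imwrite(f"pics/{n}0.png",read_camera(n)[:,:,::-1]); c=calibration(n); print(n,c)
print(state())
E
```

```text
scene {'K': array([[485.19343118,   0.        , 317.82225203],
       [  0.        , 485.19343118, 196.0909463 ],
       [  0.        ,   0.        ,   1.        ]]), 'R': array([[-0.74423911,  0.66790047,  0.00413644],
       [ 0.38059838,  0.42917238, -0.819119  ],
       [-0.54886521, -0.60804608, -0.57360871]]), 't': array([ 0.37139393, -0.11772245,  1.55177801])}
top {'K': array([[388.35385467,   0.        , 318.06636037],
       [  0.        , 388.35385467, 197.14629746],
       [  0.        ,   0.        ,   1.        ]]), 'R': array([[ 0.01460915, -0.99987634,  0.00581977],
       [-0.99099653, -0.01525362, -0.13301577],
       [ 0.13308809, -0.00382413, -0.99109683]]), 't': array([-0.00136088,  0.50415588,  1.04131237])}
{'time': 0.1, 'joints': array([ 1.08537982e+00,  3.51136568e-01,  1.65236363e+00,  1.92271935e-05,
        1.13912940e+00, -8.46047006e-02]), 'qd': array([-0.00067214, -0.0009094 , -0.0009485 , -0.00081403, -0.0016349 ,
       -0.00148883]), 'tau': array([ 5.96553923e-05, -4.98031211e+01, -2.85711068e+01,  7.00376532e-02,
        2.38849997e-02, -3.93127664e-06]), 'eef_pos': array([0.21441619, 0.50613711, 0.218179  ]), 'tool_rot': array([ 1.99071046e-01,  9.79984923e-01, -4.95104954e-04, -1.54155994e-04]), 'force': array([-0.30212022, -0.11672501, -1.22975997]), 'moment': array([-0.02484583,  0.00538501,  0.04695143]), 'finger_gap': 0.09319119906599395}
```

View pics/scene0.png

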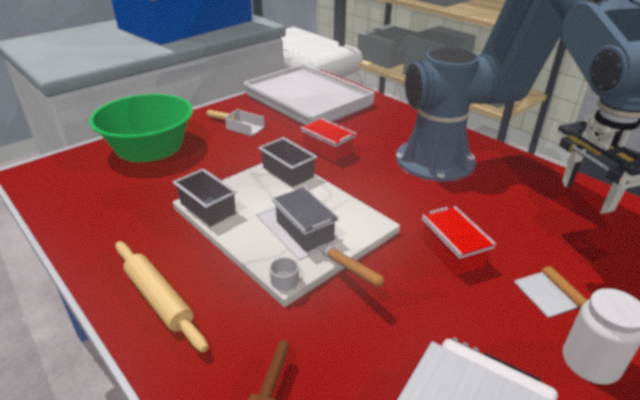

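View pics/top0.png

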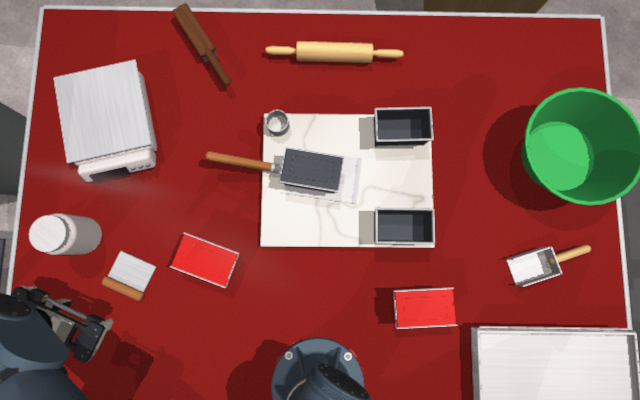

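The top view shows the peel with its wooden handle (end 207,155), the dark lidded tin (312,170) and the open tins (403,125) and (404,226). The slab spans columns 262–434. The red tins (204,260) and (424,307) are decoys. Slab x runs along world −y. Next I'll enlarge a crop.

```bash
python3 - <<'E'
import cv2
a=cv2.imread("pics/top0.png")[95:260,200:445]
cv2.imwrite("pics/top0c.png",cv2.resize(a,(784,528),interpolation=cv2.INTER_CUBIC))
E
```

```text
(no output)
```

View pics/top0c.png

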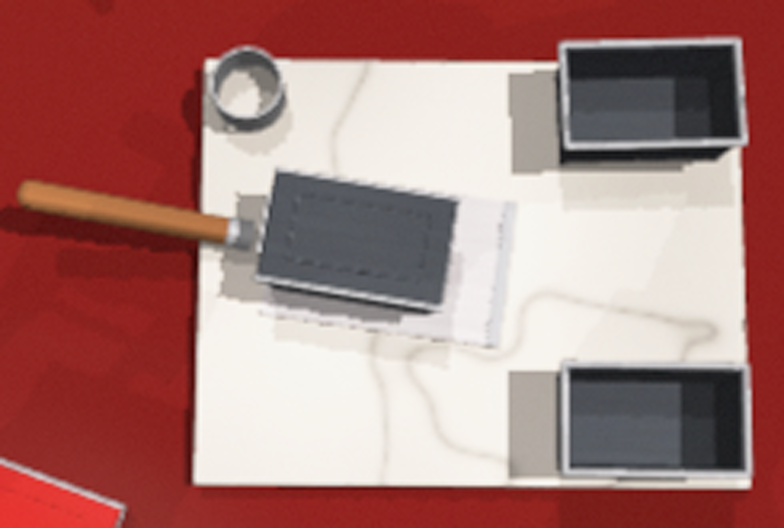

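```bash
cat > h.py <<'E'
from rig import *
import numpy as np
def ray(n,uv,z):
    c=calibration(n);o=-c["R"].T@c["t"];d=c["R"].T@np.linalg.inv(c["K"])@[*uv,1]
    return o+d*(z-o[2])/d[2]
def proj(n,X):
    c=calibration(n);p=c["K"]@(c["R"]@X+c["t"]);return p[:2]/p[2]
def crop(l,z,off=(200,95),s=3.2): # cubic resize offset
    return np.array([ray("top",((u+.5)/s-.5+off[0],(v+.5)/s-.5+off[1]),z) for u,v in l])
E
python3 - <<'E'
from h import *
np.set_printoptions(precision=4,suppress=True)
for n,l,z in [("slab",[(207,58),(194,485),(748,487)],.025),("lid",[(275,172),(458,200),(440,309),(258,278)],.104),
 ("lip",[(517,203),(498,347)],.029),("left",[(560,43),(740,40),(746,143),(562,147)],.097),("right",[(562,366),(748,366),(750,472),(562,474)],.097),("hend",[(20,193)],.087),("hfront",[(228,231)],.041)]:
    p=crop(l,z);print(n,p[:,:2].tolist(),p.mean(0)[:2],np.linalg.norm(np.diff(p,axis=0),axis=1))
E
```

```text
slab [[0.7473581844688535, 0.16401725884586207], [0.36711085133813465, 0.16260053077730252], [0.3723738733811489, -0.3127957085933056]] [0.4956 0.0046] [0.3802 0.4754]
lid [[0.6226059049964864, 0.09370205869909203], [0.6014827812705327, -0.056793325745708244], [0.5109357528259684, -0.04276715160309174], [0.534092734703661, 0.10522321538210602]] [0.5673 0.0248] [0.152  0.0916 0.1498]
lip [[0.6177315045858696, -0.11387815778126095], [0.48968159745440487, -0.09736300227685792]] [ 0.5537 -0.1056] [0.1291]
left [[0.7395092133212455, -0.14215956320002493], [0.7446818260443808, -0.29370653728446505], [0.655512375768517, -0.29655461790511906], [0.64959615891763, -0.14339139200988957]] [ 0.6973 -0.219 ] [0.1516 0.0892 0.1533]
right [[0.4667858508923868, -0.14247702649562088], [0.46908419833803505, -0.2935688667642606], [0.38358503218129497, -0.2930428577559201], [0.37976980246856273, -0.14204179680465778]] [ 0.4248 -0.2178] [0.1511 0.0855 0.151 ]
hend [[0.6057127981202316, 0.30681304230275247]] [0.6057 0.3068] []
hfront [[0.5859924566894896, 0.13838024120440479]] [0.586  0.1384] []
```

```bash
cat >> h.py <<'E'
from scipy.spatial.transform import Rotation as Ro
def down(yaw): # tool z down, tool y at world angle yaw
    y=np.array([np.cos(yaw),np.sin(yaw),0]);z=np.array([0,0,-1.]);return Ro.from_matrix(np.c_[np.cross(y,z),y,z])
def row(p,R,p0=None,R0=None):
    s=state();p0=s["eef_pos"] if p0 is None else p0;R0=Ro.from_quat(s["tool_rot"]) if R0 is None else R0
    return (R0.inv().apply(np.array(p)-p0)*100).round(2),(R0.inv()*R).as_rotvec().round(3)
E
python3 - <<'E'
from h import *
print(row([.596,.228,.16],down(-.126)))
E
```

```text
(array([-45.99, -10.71,   5.82]), array([-1.000e-03,  1.000e-03,  1.296e+00]))
```

Request:
drive_tool([
  {"dx": -4, "dy": -1, "dz": 0.5, "wz": 0.11},
  {"dx": -8, "dy": -2, "dz": 1, "wz": 0.22},
  {"dx": -12, "dy": -2.8, "dz": 1.5, "wz": 0.33},
  {"dx": -16, "dy": -3.7, "dz": 2, "wz": 0.44},
  {"dx": -20, "dy": -4.7, "dz": 2.5, "wz": 0.55},
  {"dx": -24, "dy": -5.6, "dz": 3, "wz": 0.67},
  {"dx": -28, "dy": -6.5, "dz": 3.5, "wz": 0.78},
  {"dx": -32, "dy": -7.4, "dz": 4, "wz": 0.9},
  {"dx": -36, "dy": -8.4, "dz": 4.5, "wz": 1.02},
  {"dx": -40, "dy": -9.3, "dz": 5, "wz": 1.14},
  {"dx": -44, "dy": -10.2, "dz": 5.5, "wz": 1.25},
  {"dx": -46, "dy": -10.7, "dz": 5.8, "wz": 1.296},
], fingers=1, grip_force=40)

```text
schema error: expected keys dx, dy, dz, wx, wy, wz
```

Request:
drive_tool([
  {},
  {},
  {},
])

```text
schema error: expected keys dx, dy, dz, wx, wy, wz
```

```bash
python3 - <<'E'
from h import *
import cv2
s=state();print(s["time"],s["eef_pos"],s["tool_rot"],s["joints"])
print(row([.596,.228,.047],down(-.126)))
i=read_camera("top");cv2.imwrite("pics/t1.png",cv2.resize(i[60:260,180:450,::-1],None,fx=2.9,fy=2.9))
E
```

```text
0.1 [0.21441619 0.50613711 0.218179  ] [ 1.99071046e-01  9.79984923e-01 -4.95104954e-04 -1.54155994e-04] [ 1.08537982e+00  3.51136568e-01  1.65236363e+00  1.92271935e-05
  1.13912940e+00 -8.46047006e-02]
(array([-45.99, -10.7 ,  17.12]), array([-1.000e-03,  1.000e-03,  1.296e+00]))
```

View pics/t1.png

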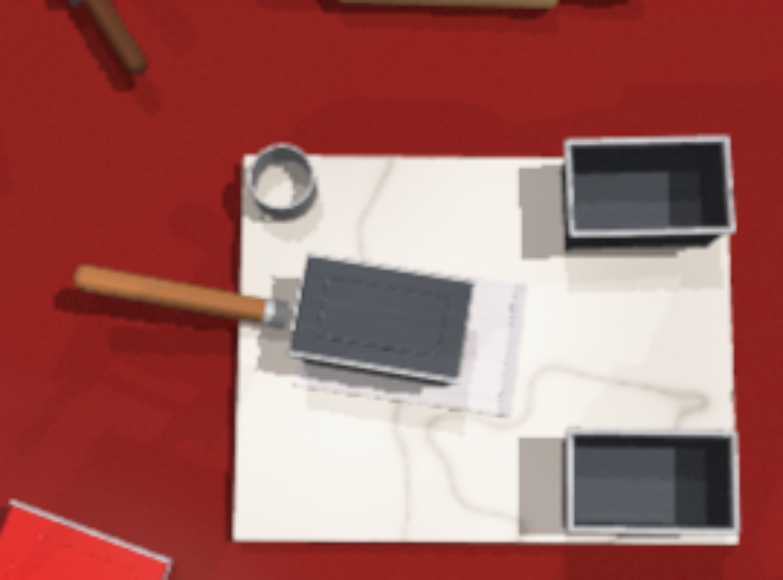

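The move was refused because every row needs all six keys, so nothing has moved. I'll resend it in full.

Request:
drive_tool([
  {"dx": -4, "dy": -1, "dz": 0.5, "wx": 0, "wy": 0, "wz": 0.11},
  {"dx": -8, "dy": -2, "dz": 1, "wx": 0, "wy": 0, "wz": 0.22},
  {"dx": -12, "dy": -2.8, "dz": 1.5, "wx": 0, "wy": 0, "wz": 0.33},
  {"dx": -16, "dy": -3.7, "dz": 2, "wx": 0, "wy": 0, "wz": 0.44},
  {"dx": -20, "dy": -4.7, "dz": 2.5, "wx": 0, "wy": 0, "wz": 0.55},
  {"dx": -24, "dy": -5.6, "dz": 3, "wx": 0, "wy": 0, "wz": 0.67},
  {"dx": -28, "dy": -6.5, "dz": 3.5, "wx": 0, "wy": 0, "wz": 0.78},
  {"dx": -32, "dy": -7.4, "dz": 4, "wx": 0, "wy": 0, "wz": 0.9},
  {"dx": -36, "dy": -8.4, "dz": 4.5, "wx": 0, "wy": 0, "wz": 1.02},
  {"dx": -40, "dy": -9.3, "dz": 5, "wx": 0, "wy": 0, "wz": 1.14},
  {"dx": -44, "dy": -10.2, "dz": 5.5, "wx": 0, "wy": 0, "wz": 1.25},
  {"dx": -46, "dy": -10.7, "dz": 5.8, "wx": 0, "wy": 0, "wz": 1.296},
], fingers=1, grip_force=40)

```text
time: 1.15
eef_pos: [0.5991, 0.2253, 0.1597]
tool_rot: [0.753, 0.658, -0.0, 0.0]
force: [0.4, 0.6, -0.2]
finger_gap: 0.0925
```

Request:
drive_tool([
  {"dx": 0, "dy": 0, "dz": 0, "wx": 0, "wy": 0, "wz": 0},
  {"dx": 0, "dy": 0, "dz": 0, "wx": 0, "wy": 0, "wz": 0},
  {"dx": 0, "dy": 0, "dz": 0, "wx": 0, "wy": 0, "wz": 0},
])

```text
time: 1.4
eef_pos: [0.5957, 0.2289, 0.1605]
tool_rot: [0.75, 0.662, -0.0, -0.0]
force: [0.2, 0.2, 0.3]
finger_gap: 0.0929
```

```bash
python3 - <<'E'
from h import *
import cv2
s=state();print(s["time"],s["eef_pos"],s["tool_rot"],s["joints"],s["force"])
print(row([.596,.228,.047],down(-.126)))
i=read_camera("scene");cv2.imwrite("pics/s1.png",cv2.resize(i[100:320,200:500,::-1],None,fx=2.6,fy=2.6))
E
```

```text
1.4 [0.59565492 0.22887616 0.16046232] [ 7.49808861e-01  6.61654392e-01 -2.80787394e-04 -2.42141432e-04] [2.93823476e-01 5.69113470e-01 1.46259768e+00 2.30659720e-04
 1.11059369e+00 4.18471092e-01] [0.2218514  0.15448079 0.30079117]
(array([-0.08,  0.05, 11.35]), array([-0.001,  0.   ,  0.001]))
```

View pics/s1.png

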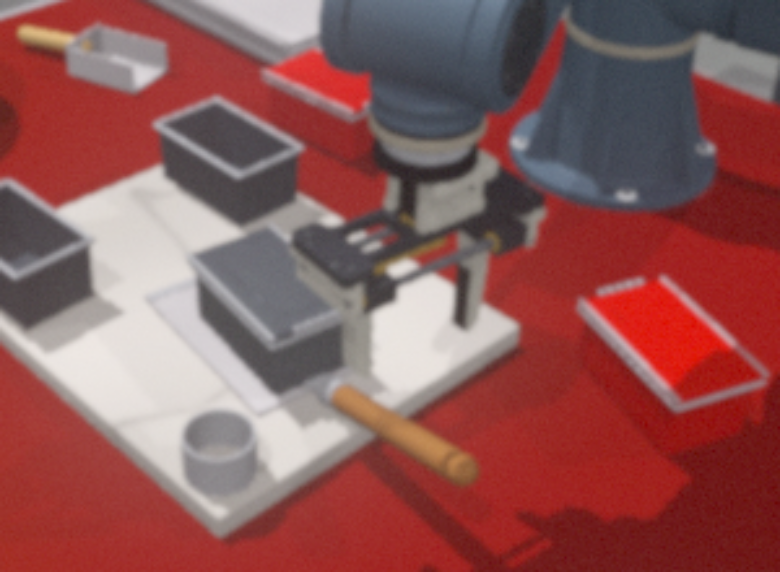

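The open jaws straddle the wooden handle, whose grip area is near (400,420) in the crop. The gripper body is clear of the tin. I'll go down and close.

Request:
drive_tool([
  {"dx": 0, "dy": 0, "dz": 2, "wx": 0, "wy": 0, "wz": 0},
  {"dx": 0, "dy": 0, "dz": 4, "wx": 0, "wy": 0, "wz": 0},
  {"dx": 0, "dy": 0, "dz": 6, "wx": 0, "wy": 0, "wz": 0},
  {"dx": 0, "dy": 0, "dz": 8, "wx": 0, "wy": 0, "wz": 0},
  {"dx": 0, "dy": 0, "dz": 10, "wx": 0, "wy": 0, "wz": 0},
  {"dx": 0, "dy": 0, "dz": 11.3, "wx": 0, "wy": 0, "wz": 0},
  {"dx": 0, "dy": 0, "dz": 11.3, "wx": 0, "wy": 0, "wz": 0},
  {"dx": 0, "dy": 0, "dz": 11.3, "wx": 0, "wy": 0, "wz": 0},
])

```text
time: 2.12
eef_pos: [0.596, 0.229, 0.0479]
tool_rot: [0.75, 0.662, -0.0, -0.0]
force: [-0.4, 0.4, 0.8]
finger_gap: 0.0934
```

Request:
drive_tool([
  {"dx": 0, "dy": 0, "dz": 0, "wx": 0, "wy": 0, "wz": 0},
  {"dx": 0, "dy": 0, "dz": 0, "wx": 0, "wy": 0, "wz": 0},
  {"dx": 0, "dy": 0, "dz": 0, "wx": 0, "wy": 0, "wz": 0},
  {"dx": 0, "dy": 0, "dz": 0, "wx": 0, "wy": 0, "wz": 0},
  {"dx": 0, "dy": 0, "dz": 0, "wx": 0, "wy": 0, "wz": 0},
  {"dx": 0, "dy": 0, "dz": 0, "wx": 0, "wy": 0, "wz": 0},
  {"dx": 0, "dy": 0, "dz": 0, "wx": 0, "wy": 0, "wz": 0},
  {"dx": 0, "dy": 0, "dz": 0, "wx": 0, "wy": 0, "wz": 0},
  {"dx": 0, "dy": 0, "dz": 0, "wx": 0, "wy": 0, "wz": 0},
], fingers=-1, grip_force=45)

```text
time: 2.87
eef_pos: [0.5964, 0.2284, 0.0476]
tool_rot: [0.75, 0.661, -0.0, -0.0]
force: [0.1, -0.5, -0.3]
finger_gap: 0.0376
```

```bash
python3 - <<'E'
from h import *
import cv2
s=state();print(s["time"],s["eef_pos"],s["tool_rot"],s["force"],s["moment"],s["finger_gap"])
i=read_camera("top");cv2.imwrite("pics/t2.png",cv2.resize(i[95:260,200:445,::-1],(784,528),interpolation=cv2.INTER_CUBIC))
E
```

```text
2.8667 [0.59636545 0.22839626 0.04762402] [ 7.50245863e-01  6.61158941e-01 -1.77079625e-05 -1.31628112e-05] [ 0.13244034 -0.45685062 -0.32729869] [-0.04752964  0.04504434 -0.00180003] 0.03761011749534426
```

Request:
drive_tool([
  {"dx": 0, "dy": 0, "dz": 0, "wx": 0, "wy": 0, "wz": 0},
  {"dx": 0, "dy": 0, "dz": 0, "wx": 0, "wy": 0, "wz": 0},
  {"dx": 0, "dy": 0, "dz": 0, "wx": 0, "wy": 0, "wz": 0},
  {"dx": 0, "dy": 0, "dz": 0, "wx": 0, "wy": 0, "wz": 0},
  {"dx": 0, "dy": 0, "dz": 0, "wx": 0, "wy": 0, "wz": 0},
])

```text
time: 3.33
eef_pos: [0.5963, 0.2284, 0.0476]
tool_rot: [0.75, 0.661, -0.0, -0.0]
force: [-0.4, 0.7, -0.2]
finger_gap: 0.0239
```

Gripped, with the opening at 23.9 mm. Now I'll align the yaw and shift sideways before entering the gap.

Request:
drive_tool([
  {"dx": 0, "dy": -0.1, "dz": -0.1, "wx": 0, "wy": 0, "wz": -0.004},
  {"dx": -0.1, "dy": -0.4, "dz": -0.1, "wx": 0, "wy": 0, "wz": -0.015},
  {"dx": -0.3, "dy": -0.9, "dz": -0.1, "wx": 0, "wy": 0, "wz": -0.033},
  {"dx": -0.5, "dy": -1.4, "dz": -0.1, "wx": 0, "wy": 0, "wz": -0.051},
  {"dx": -0.6, "dy": -2.0, "dz": -0.1, "wx": 0, "wy": 0, "wz": -0.073},
  {"dx": -0.8, "dy": -2.5, "dz": -0.1, "wx": 0, "wy": 0, "wz": -0.092},
  {"dx": -1.0, "dy": -3.0, "dz": -0.1, "wx": 0, "wy": 0, "wz": -0.11},
  {"dx": -1.1, "dy": -3.5, "dz": -0.1, "wx": 0, "wy": 0, "wz": -0.128},
  {"dx": -1.2, "dy": -3.8, "dz": -0.1, "wx": 0, "wy": 0, "wz": -0.139},
  {"dx": -1.2, "dy": -3.9, "dz": -0.1, "wx": 0, "wy": 0, "wz": -0.143},
  {"dx": -1.2, "dy": -3.9, "dz": -0.1, "wx": 0, "wy": 0, "wz": -0.143},
])

```text
time: 4.25
eef_pos: [0.5558, 0.2211, 0.0485]
tool_rot: [0.701, 0.713, -0.0, -0.0]
force: [-1.9, -1.1, -5.7]
finger_gap: 0.0239
```

```bash
python3 - <<'E'
from h import *
import cv2
s=state();print(s["time"],s["eef_pos"],s["tool_rot"],s["force"],s["moment"],s["finger_gap"])
i=read_camera("top");cv2.imwrite("pics/t3.png",cv2.resize(i[95:260,200:445,::-1],(784,528),interpolation=cv2.INTER_CUBIC))
E
```

```text
4.25 [0.55575931 0.22113163 0.04854187] [ 7.01009714e-01  7.13151596e-01 -4.22335705e-04 -6.87391443e-05] [-1.94506382 -1.12337982 -5.65192724] [-0.02292779  0.34410878 -0.56168686] 0.02386241826513331
```

View pics/t3.png

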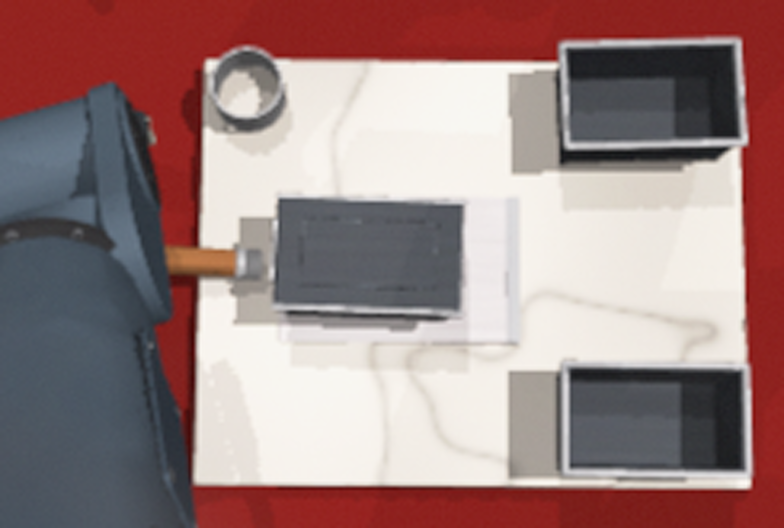

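The peel is now nearly in line. Lid corners in the crop are (277,198), (464,204), (462,313) and (274,307), and lip corners are (519,199) and (518,345).

```bash
python3 - <<'E'
from h import *
np.set_printoptions(precision=4,suppress=True)
l=crop([(277,198),(464,204),(462,312),(274,307)],.104);p=crop([(519,199),(518,345)],.029)
print(l[:,:2],l.mean(0),np.degrees(np.arctan2(*(l[1]+l[2]-l[0]-l[3])[:2])),p[:,:2],p.mean(0))
E
```

```text
[[ 0.6008  0.0915]
 [ 0.5982 -0.0617]
 [ 0.5088 -0.0606]
 [ 0.5105  0.0916]] [0.5546 0.0152 0.104 ] -179.19130208234546 [[ 0.6214 -0.1156]
 [ 0.4917 -0.1147]] [ 0.5565 -0.1152  0.029 ]
```

Tin yaw is about 1° short and the peel lagged slightly in the grip. I'll add 0.03 rad and run forward 165 mm.

Request:
drive_tool([
  {"dx": 0, "dy": 0, "dz": 0, "wx": 0, "wy": 0, "wz": -0.01},
  {"dx": 0, "dy": 0, "dz": 0, "wx": 0, "wy": 0, "wz": -0.02},
  {"dx": -0.1, "dy": 0, "dz": 0, "wx": 0, "wy": 0, "wz": -0.03},
  {"dx": -0.4, "dy": 0, "dz": 0, "wx": 0, "wy": 0, "wz": -0.03},
  {"dx": -0.9, "dy": 0, "dz": 0, "wx": 0, "wy": 0, "wz": -0.03},
  {"dx": -1.6, "dy": 0, "dz": 0, "wx": 0, "wy": 0, "wz": -0.03},
  {"dx": -2.4, "dy": -0.1, "dz": 0, "wx": 0, "wy": 0, "wz": -0.03},
  {"dx": -3.2, "dy": -0.1, "dz": 0, "wx": 0, "wy": 0, "wz": -0.03},
  {"dx": -4.0, "dy": -0.1, "dz": 0, "wx": 0, "wy": 0, "wz": -0.03},
  {"dx": -4.7, "dy": -0.1, "dz": 0, "wx": 0, "wy": 0, "wz": -0.03},
  {"dx": -5.2, "dy": -0.1, "dz": 0, "wx": 0, "wy": 0, "wz": -0.03},
  {"dx": -5.5, "dy": -0.1, "dz": 0, "wx": 0, "wy": 0, "wz": -0.03},
])

```text
time: 5.3
eef_pos: [0.5562, 0.1656, 0.0487]
tool_rot: [0.69, 0.723, 0.0, 0.0]
force: [-1.0, 3.7, -4.2]
finger_gap: 0.0237
```

```bash
python3 - <<'E'
from h import *
import cv2
s=state();print(s["time"],s["eef_pos"],s["tool_rot"],s["force"],s["moment"],s["finger_gap"])
i=read_camera("top");cv2.imwrite("pics/t4.png",cv2.resize(i[95:260,200:445,::-1],(784,528),interpolation=cv2.INTER_CUBIC))
E
```

```text
5.3 [0.55620023 0.1655527  0.04869682] [6.90485776e-01 7.23345968e-01 2.90579854e-05 5.32642199e-05] [-1.02049641  3.66055393 -4.2414665 ] [0.60912695 0.06974844 0.03080025] 0.023728577975410538
```

View pics/t4.png

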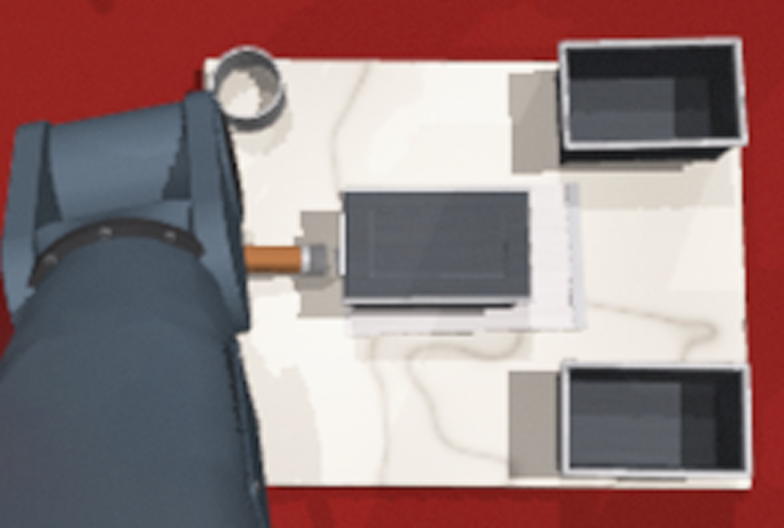

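```bash
python3 - <<'E'
from h import *
np.set_printoptions(precision=4,suppress=True)
l=crop([(344,190),(530,190),(528,301),(344,301)],.104);p=crop([(579,184),(582,328)],.029)
d=(l[1]+l[2]-l[0]-l[3]);e=p[0]-p[1]
print(l.mean(0),np.degrees(np.arctan2(d[0],-d[1])),p.mean(0),np.degrees(np.arctan2(e[1],e[0])))
E
```

```text
[ 0.5635 -0.0395  0.104 ] 0.9048377428734469 [ 0.5716 -0.1695  0.029 ] 0.774597825170531
```

Tin is at (0.5635, −0.040) and the lip at (0.572, −0.170). Gap clearance is good on both sides, so I'll advance the remaining 110 mm with a small correction.

Request:
drive_tool([
  {"dx": -0.1, "dy": 0, "dz": 0, "wx": 0, "wy": 0, "wz": 0.002},
  {"dx": -0.4, "dy": 0, "dz": 0, "wx": 0, "wy": 0, "wz": 0.004},
  {"dx": -0.9, "dy": 0, "dz": 0, "wx": 0, "wy": 0, "wz": 0.006},
  {"dx": -1.6, "dy": -0.1, "dz": 0, "wx": 0, "wy": 0, "wz": 0.008},
  {"dx": -2.4, "dy": -0.1, "dz": 0, "wx": 0, "wy": 0, "wz": 0.01},
  {"dx": -3.2, "dy": -0.2, "dz": 0, "wx": 0, "wy": 0, "wz": 0.01},
  {"dx": -4.0, "dy": -0.2, "dz": 0, "wx": 0, "wy": 0, "wz": 0.01},
  {"dx": -4.8, "dy": -0.3, "dz": 0, "wx": 0, "wy": 0, "wz": 0.01},
  {"dx": -5.6, "dy": -0.4, "dz": 0, "wx": 0, "wy": 0, "wz": 0.01},
  {"dx": -6.4, "dy": -0.4, "dz": 0, "wx": 0, "wy": 0, "wz": 0.01},
  {"dx": -7.2, "dy": -0.5, "dz": 0, "wx": 0, "wy": 0, "wz": 0.01},
  {"dx": -8.0, "dy": -0.6, "dz": 0, "wx": 0, "wy": 0, "wz": 0.01},
])

```text
time: 6.35
eef_pos: [0.5538, 0.0853, 0.0486]
tool_rot: [0.694, 0.72, -0.0, -0.0]
force: [0.5, 4.1, -3.7]
finger_gap: 0.0239
```

Request:
drive_tool([
  {"dx": -0.8, "dy": 0, "dz": 0, "wx": 0, "wy": 0, "wz": 0},
  {"dx": -1.5, "dy": -0.1, "dz": 0, "wx": 0, "wy": 0, "wz": 0},
  {"dx": -2.1, "dy": -0.2, "dz": 0, "wx": 0, "wy": 0, "wz": 0},
  {"dx": -2.6, "dy": -0.2, "dz": 0, "wx": 0, "wy": 0, "wz": 0},
  {"dx": -2.9, "dy": -0.2, "dz": 0, "wx": 0, "wy": 0, "wz": 0},
  {"dx": -2.9, "dy": -0.2, "dz": 0, "wx": 0, "wy": 0, "wz": 0},
  {"dx": -2.9, "dy": -0.2, "dz": 0, "wx": 0, "wy": 0, "wz": 0},
])

```text
time: 6.93
eef_pos: [0.5529, 0.0566, 0.0486]
tool_rot: [0.694, 0.72, -0.0, 0.0]
force: [1.1, -2.7, -5.4]
finger_gap: 0.0236
```

```bash
python3 - <<'E'
from h import *
import cv2
s=state();print(s["time"],s["eef_pos"],s["tool_rot"],s["force"],s["moment"],s["finger_gap"],s["joints"])
i=read_camera("top");cv2.imwrite("pics/t5.png",cv2.resize(i[95:260,200:445,::-1],(784,528),interpolation=cv2.INTER_CUBIC))
E
```

```text
6.9333 [0.5528878  0.05662506 0.04855929] [ 6.93925912e-01  7.20046309e-01 -3.31760104e-04  1.76380289e-04] [ 1.11149308 -2.69906809 -5.42749391] [-0.32462953  0.06790077  0.04798067] 0.023591595655840087 [ 1.86570362e-02  5.91346140e-01  1.76053343e+00 -1.01164560e-03
  7.89933212e-01 -1.75727176e-02]
```

View pics/t5.png

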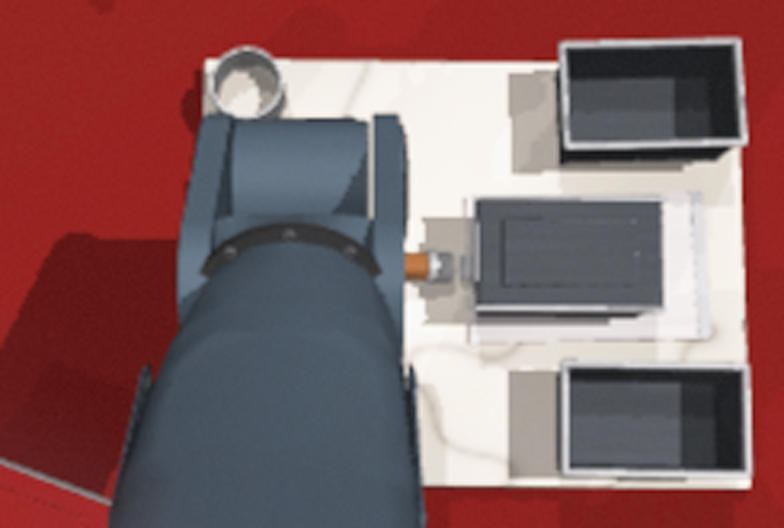

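Lid corners in the crop are (475,198), (662,201), (661,311) and (474,309), and lip corners are (703,193) and (709,338). Next I'll set up a tracker for the tin's slide along the blade, plus the tilt rows.

```bash
cat > trk.py <<'E'
from h import *
import cv2,sys,json
def lidpts(P,th,s,box=(0,.096,-.056,.056)):
    # P: lip(3), yaw of peel, tin centre distance behind lip, lateral, tin yaw rel
    lip=np.array(P["lip"]);u=np.array([np.cos(P["yaw"]),np.sin(P["yaw"]),0]);v=np.array([-u[1],u[0],0]);R=Ro.from_rotvec(th*v)
    c,q=np.cos(P["ty"]),np.sin(P["ty"]);o=[]
    for x,y in [(box[0],box[3]),(box[1],box[3]),(box[1],box[2]),(box[0],box[2])]:
        a=-P["d"]+s+c*x-q*y;b=P["lat"]+q*x+c*y
        o.append(lip+R.apply(a*u+b*v+[0,0,.079]))
    return o
def patch(im,P,th,s):
    q=np.float32([proj("top",X) for X in lidpts(P,th,s)])
    M=cv2.getPerspectiveTransform(q,np.float32([[0,0],[95,0],[95,111],[0,111]]))
    return cv2.GaussianBlur(cv2.warpPerspective(im,M,(96,112)),(0,0),1.5).astype(float)
def track(name,th):
    P=json.load(open("P.json"));ref=patch(cv2.imread("pics/ref.png",0),P,0,0)
    im=read_camera("top")[:,:,::-1];cv2.imwrite(f"pics/{name}.png",im);g=cv2.cvtColor(im,cv2.COLOR_BGR2GRAY)
    S=np.arange(-.01,.1,.001);C=[np.corrcoef(ref.ravel(),patch(g,P,th,s).ravel())[0,1] for s in S]
    i=int(np.argmax(C));st=state()
    print("slide %.0fmm corr %.3f (at0 %.3f)"%(S[i]*1e3,C[i],C[10]),"t",st["time"],"F",st["force"].round(1),"M",st["moment"].round(2),"p",st["eef_pos"].round(4),st["tool_rot"].round(3))
def rows(ang,th0=0,rx=.336,rz=-.0236): # tool-frame rows from tilt th0, about lip
    for a in ang:
        t=np.radians(a-th0);r0=Ro.from_euler('y',0).apply([rx,0,rz]);c,s=np.cos(t),np.sin(t)
        x=rx*c+rz*s-rx;z=-rx*s+rz*c-rz;print(a,"dx %.2f dz %.2f wy %.3f"%(x*100,z*100,t))
E
python3 - <<'E'
from trk import *
l=crop([(475,198),(662,201),(661,311),(474,309)],.104);p=crop([(703,193),(709,338)],.029)
d=(l[1]+l[2]-l[0]-l[3]);lip=p.mean(0);lip[2]=.025;g=state()["eef_pos"];w=lip-g
yaw=np.arctan2(w[1],w[0]);tyaw=np.arctan2(d[1],d[0]);u=np.array([np.cos(yaw),np.sin(yaw)]);t=(l.mean(0)-lip)[:2]
P=dict(lip=lip.tolist(),yaw=yaw,d=-float(t@u),lat=float(t@[-u[1],u[0]]),ty=tyaw-yaw)
json.dump(P,open("P.json","w"));print(P,np.degrees([yaw,tyaw]),l.mean(0),np.hypot(*w[:2]))
im=read_camera("top")[:,:,::-1];cv2.imwrite("pics/ref.png",im)
track("k0",0);rows([1,2,3.5,5,6.5,8,9,10,11,12,12.5,13,13.5,14])
E
```

```text
{'lip': [0.5648801517052928, -0.2795309591345304, 0.025], 'yaw': np.float64(-1.5351582598096258), 'd': 0.13292078713200606, 'lat': -0.002610791162226587, 'ty': np.float64(-0.03351270811911711)} [-87.95808917 -89.87822591] [ 0.55753498 -0.1467876   0.104     ] 0.3365903467251306
slide -0mm corr 0.999 (at0 0.999) t 7.0833 F [-0.1 -2.1 -5.2] M [-0.35  0.06 -0.04] p [0.5529 0.0571 0.0486] [ 0.694  0.72  -0.     0.   ]
1 dx -0.05 dz -0.59 wy 0.017
2 dx -0.10 dz -1.17 wy 0.035
3.5 dx -0.21 dz -2.05 wy 0.061
5 dx -0.33 dz -2.92 wy 0.087
6.5 dx -0.48 dz -3.79 wy 0.113
8 dx -0.66 dz -4.65 wy 0.140
9 dx -0.78 dz -5.23 wy 0.157
10 dx -0.92 dz -5.80 wy 0.175
11 dx -1.07 dz -6.37 wy 0.192
12 dx -1.22 dz -6.93 wy 0.209
12.5 dx -1.31 dz -7.22 wy 0.218
13 dx -1.39 dz -7.50 wy 0.227
13.5 dx -1.48 dz -7.78 wy 0.236
14 dx -1.57 dz -8.06 wy 0.244
```

Request:
drive_tool([
  {"dx": -0.05, "dy": 0, "dz": -0.59, "wx": 0, "wy": 0.017, "wz": 0},
  {"dx": -0.1, "dy": 0, "dz": -1.17, "wx": 0, "wy": 0.035, "wz": 0},
  {"dx": -0.21, "dy": 0, "dz": -2.05, "wx": 0, "wy": 0.061, "wz": 0},
  {"dx": -0.33, "dy": 0, "dz": -2.92, "wx": 0, "wy": 0.087, "wz": 0},
  {"dx": -0.48, "dy": 0, "dz": -3.79, "wx": 0, "wy": 0.113, "wz": 0},
  {"dx": -0.66, "dy": 0, "dz": -4.65, "wx": 0, "wy": 0.14, "wz": 0},
  {"dx": -0.78, "dy": 0, "dz": -5.23, "wx": 0, "wy": 0.157, "wz": 0},
  {"dx": -0.92, "dy": 0, "dz": -5.8, "wx": 0, "wy": 0.175, "wz": 0},
  {"dx": -1.07, "dy": 0, "dz": -6.37, "wx": 0, "wy": 0.192, "wz": 0},
  {"dx": -1.22, "dy": 0, "dz": -6.93, "wx": 0, "wy": 0.209, "wz": 0},
  {"dx": -1.22, "dy": 0, "dz": -6.93, "wx": 0, "wy": 0.209, "wz": 0},
])

```text
time: 8.0
eef_pos: [0.5538, 0.0447, 0.1188]
tool_rot: [0.69, 0.716, 0.073, -0.075]
force: [0.3, 2.5, -3.4]
finger_gap: 0.0236
```

```bash
python3 - <<'E'
from trk import *
track("k1",np.radians(12));rows([14,14.5,15,15.5,16],12,)
im=read_camera("scene");cv2.imwrite("pics/s2.png",cv2.resize(im[100:300,150:450,::-1],None,fx=2.6,fy=2.6))
# rows in the 12deg tool frame
t=np.radians(12);r=Ro.from_euler('y',t).apply([.336,0,-.0236])
for a in np.arange(12.5,23,.5):
    q=Ro.from_euler('y',np.radians(a)).apply([.336,0,-.0236])-r;q=Ro.from_euler('y',-t).apply(q)*100;print(a,q.round(2),round(np.radians(a-12),4))
E
```

```text
slide -1mm corr 0.983 (at0 0.980) t 8.05 F [-0.4  2.2 -3. ] M [ 0.25 -0.01 -0.04] p [0.5536 0.0449 0.1183] [ 0.69   0.716  0.073 -0.075]
14 dx -0.10 dz -1.17 wy 0.035
14.5 dx -0.13 dz -1.46 wy 0.044
15 dx -0.17 dz -1.76 wy 0.052
15.5 dx -0.21 dz -2.05 wy 0.061
16 dx -0.25 dz -2.34 wy 0.070
12.5 [-0.02  0.   -0.29] 0.0087
13.0 [-0.05  0.   -0.59] 0.0175
13.5 [-0.07  0.   -0.88] 0.0262
14.0 [-0.1   0.   -1.17] 0.0349
14.5 [-0.13  0.   -1.46] 0.0436
15.0 [-0.17  0.   -1.76] 0.0524
15.5 [-0.21  0.   -2.05] 0.0611
16.0 [-0.25  0.   -2.34] 0.0698
16.5 [-0.29  0.   -2.63] 0.0785
17.0 [-0.33  0.   -2.92] 0.0873
17.5 [-0.38  0.   -3.21] 0.096
18.0 [-0.43  0.   -3.5 ] 0.1047
18.5 [-0.48  0.   -3.79] 0.1134
19.0 [-0.54  0.   -4.08] 0.1222
19.5 [-0.6   0.   -4.37] 0.1309
20.0 [-0.66  0.   -4.65] 0.1396
20.5 [-0.72  0.   -4.94] 0.1484
21.0 [-0.78  0.   -5.23] 0.1571
21.5 [-0.85  0.   -5.51] 0.1658
22.0 [-0.92  0.   -5.8 ] 0.1745
22.5 [-0.99  0.   -6.08] 0.1833
```

View pics/s2.png

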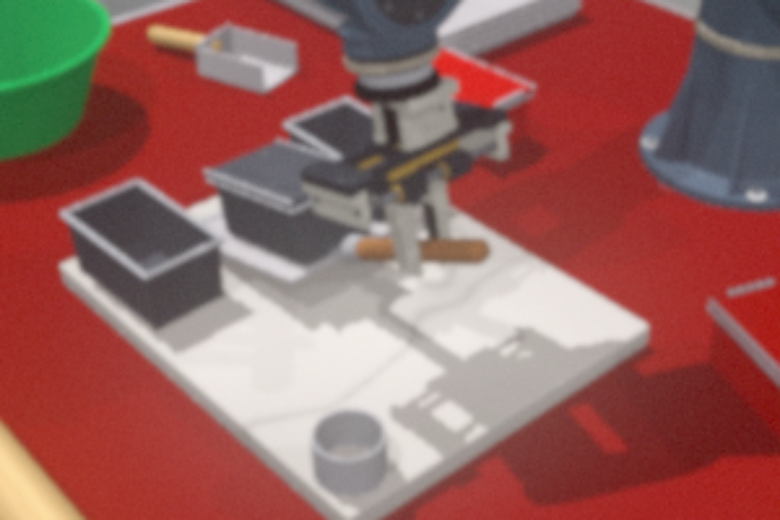

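The blade is tilted 12° on its lip, the tin hasn't slid (tracker at −1 mm), and the open tins haven't moved. I'll continue in small steps.

Request:
drive_tool([
  {"dx": -0.02, "dy": 0, "dz": -0.29, "wx": 0, "wy": 0.0087, "wz": 0},
  {"dx": -0.05, "dy": 0, "dz": -0.59, "wx": 0, "wy": 0.0175, "wz": 0},
  {"dx": -0.07, "dy": 0, "dz": -0.88, "wx": 0, "wy": 0.0262, "wz": 0},
  {"dx": -0.1, "dy": 0, "dz": -1.17, "wx": 0, "wy": 0.0349, "wz": 0},
  {"dx": -0.1, "dy": 0, "dz": -1.17, "wx": 0, "wy": 0.0349, "wz": 0},
  {"dx": -0.1, "dy": 0, "dz": -1.17, "wx": 0, "wy": 0.0349, "wz": 0},
])

```text
time: 8.6
eef_pos: [0.5535, 0.0415, 0.1293]
tool_rot: [0.689, 0.715, 0.084, -0.088]
force: [0.9, 2.1, -5.0]
finger_gap: 0.0242
```

```bash
python3 -c "
from trk import *
track('k2',np.radians(14))"
```

```text
slide -1mm corr 0.981 (at0 0.981) t 8.65 F [-0.1  1.8 -4.3] M [-0.08  0.01  0.  ] p [0.5534 0.0415 0.1291] [ 0.689  0.715  0.084 -0.088]
```

Request:
drive_tool([
  {"dx": -0.02, "dy": 0, "dz": -0.29, "wx": 0, "wy": 0.0087, "wz": 0},
  {"dx": -0.02, "dy": 0, "dz": -0.29, "wx": 0, "wy": 0.0087, "wz": 0},
  {"dx": -0.02, "dy": 0, "dz": -0.29, "wx": 0, "wy": 0.0087, "wz": 0},
  {"dx": -0.02, "dy": 0, "dz": -0.29, "wx": 0, "wy": 0.0087, "wz": 0},
])

```text
time: 8.98
eef_pos: [0.5535, 0.0406, 0.1319]
tool_rot: [0.688, 0.714, 0.087, -0.091]
force: [0.1, 0.2, -4.2]
finger_gap: 0.0238
```

```bash
python3 -c "
from trk import *
track('k3',np.radians(14.5))"
```

```text
slide -0mm corr 0.981 (at0 0.981) t 9.0333 F [-0.4  0.7 -5.9] M [-0.19  0.01 -0.  ] p [0.5535 0.0406 0.1319] [ 0.688  0.714  0.087 -0.091]
```

Request:
drive_tool([
  {"dx": -0.02, "dy": 0, "dz": -0.29, "wx": 0, "wy": 0.0087, "wz": 0},
  {"dx": -0.02, "dy": 0, "dz": -0.29, "wx": 0, "wy": 0.0087, "wz": 0},
  {"dx": -0.02, "dy": 0, "dz": -0.29, "wx": 0, "wy": 0.0087, "wz": 0},
  {"dx": -0.02, "dy": 0, "dz": -0.29, "wx": 0, "wy": 0.0087, "wz": 0},
])

```text
time: 9.37
eef_pos: [0.5536, 0.0397, 0.1347]
tool_rot: [0.688, 0.714, 0.09, -0.094]
force: [0.0, -0.2, -5.0]
finger_gap: 0.0237
```

```bash
python3 -c "
from trk import *
track('k4',np.radians(15))"
```

```text
slide -0mm corr 0.982 (at0 0.982) t 9.4167 F [-0.8  0.1 -3.9] M [-0.26  0.02 -0.01] p [0.5535 0.0397 0.1347] [ 0.688  0.714  0.09  -0.094]
```

Request:
drive_tool([
  {"dx": -0.02, "dy": 0, "dz": -0.29, "wx": 0, "wy": 0.0087, "wz": 0},
  {"dx": -0.02, "dy": 0, "dz": -0.29, "wx": 0, "wy": 0.0087, "wz": 0},
  {"dx": -0.02, "dy": 0, "dz": -0.29, "wx": 0, "wy": 0.0087, "wz": 0},
  {"dx": -0.02, "dy": 0, "dz": -0.29, "wx": 0, "wy": 0.0087, "wz": 0},
])

```text
time: 9.75
eef_pos: [0.5536, 0.0387, 0.1375]
tool_rot: [0.688, 0.713, 0.093, -0.097]
force: [0.2, -0.4, -5.2]
finger_gap: 0.0241
```

```bash
python3 -c "
from trk import *
track('k5',np.radians(15.5))"
```

```text
slide -0mm corr 0.983 (at0 0.983) t 9.8 F [ 0.5 -0.3 -4.3] M [-0.33  0.07 -0.01] p [0.5536 0.0388 0.1374] [ 0.688  0.714  0.093 -0.097]
```

Request:
drive_tool([
  {"dx": -0.02, "dy": 0, "dz": -0.29, "wx": 0, "wy": 0.0087, "wz": 0},
  {"dx": -0.02, "dy": 0, "dz": -0.29, "wx": 0, "wy": 0.0087, "wz": 0},
  {"dx": -0.02, "dy": 0, "dz": -0.29, "wx": 0, "wy": 0.0087, "wz": 0},
  {"dx": -0.02, "dy": 0, "dz": -0.29, "wx": 0, "wy": 0.0087, "wz": 0},
])

```text
time: 10.13
eef_pos: [0.5536, 0.0379, 0.1402]
tool_rot: [0.687, 0.713, 0.096, -0.1]
force: [-0.4, 0.4, -5.4]
finger_gap: 0.0234
```

```bash
python3 -c "
from trk import *
track('k6',np.radians(16))"
```

```text
slide -0mm corr 0.983 (at0 0.983) t 10.1833 F [ 0.1  0.3 -4.5] M [-0.36  0.06  0.01] p [0.5536 0.0378 0.1402] [ 0.687  0.713  0.096 -0.1  ]
```

Request:
drive_tool([
  {"dx": -0.02, "dy": 0, "dz": -0.29, "wx": 0, "wy": 0.0087, "wz": 0},
  {"dx": -0.02, "dy": 0, "dz": -0.29, "wx": 0, "wy": 0.0087, "wz": 0},
  {"dx": -0.02, "dy": 0, "dz": -0.29, "wx": 0, "wy": 0.0087, "wz": 0},
  {"dx": -0.02, "dy": 0, "dz": -0.29, "wx": 0, "wy": 0.0087, "wz": 0},
])

```text
time: 10.52
eef_pos: [0.5537, 0.0368, 0.1429]
tool_rot: [0.687, 0.713, 0.099, -0.103]
force: [0.2, 0.1, -5.0]
finger_gap: 0.0236
```

```bash
python3 -c "
from trk import *
track('k7',np.radians(16.5))"
```

```text
slide -1mm corr 0.982 (at0 0.982) t 10.5667 F [-1.2  0.8 -3.7] M [-0.39  0.09 -0.07] p [0.5537 0.0369 0.1429] [ 0.687  0.713  0.099 -0.103]
```

Request:
drive_tool([
  {"dx": -0.02, "dy": 0, "dz": -0.29, "wx": 0, "wy": 0.0087, "wz": 0},
  {"dx": -0.02, "dy": 0, "dz": -0.29, "wx": 0, "wy": 0.0087, "wz": 0},
  {"dx": -0.02, "dy": 0, "dz": -0.29, "wx": 0, "wy": 0.0087, "wz": 0},
  {"dx": -0.02, "dy": 0, "dz": -0.29, "wx": 0, "wy": 0.0087, "wz": 0},
])

```text
time: 10.9
eef_pos: [0.5537, 0.0358, 0.1457]
tool_rot: [0.686, 0.712, 0.102, -0.106]
force: [-0.3, 0.3, -3.7]
finger_gap: 0.0236
```

```bash
python3 -c "
from trk import *
track('k8',np.radians(17))"
```

```text
slide -1mm corr 0.983 (at0 0.982) t 10.95 F [ 0.3 -0.1 -5. ] M [-0.31  0.12 -0.05] p [0.5537 0.0358 0.1456] [ 0.686  0.712  0.102 -0.106]
```

Request:
drive_tool([
  {"dx": -0.02, "dy": 0, "dz": -0.29, "wx": 0, "wy": 0.0087, "wz": 0},
  {"dx": -0.02, "dy": 0, "dz": -0.29, "wx": 0, "wy": 0.0087, "wz": 0},
  {"dx": -0.02, "dy": 0, "dz": -0.29, "wx": 0, "wy": 0.0087, "wz": 0},
  {"dx": -0.02, "dy": 0, "dz": -0.29, "wx": 0, "wy": 0.0087, "wz": 0},
])

```text
time: 11.28
eef_pos: [0.5537, 0.0348, 0.1484]
tool_rot: [0.686, 0.712, 0.105, -0.109]
force: [-0.5, -0.4, -4.5]
finger_gap: 0.0238
```

```bash
python3 -c "
from trk import *
track('k9',np.radians(17.5))"
```

```text
slide -0mm corr 0.981 (at0 0.981) t 11.3333 F [-0.4  0.4 -4.7] M [-0.27  0.06  0.02] p [0.5537 0.0348 0.1484] [ 0.686  0.712  0.105 -0.109]
```

Request:
drive_tool([
  {"dx": -0.02, "dy": 0, "dz": -0.29, "wx": 0, "wy": 0.0087, "wz": 0},
  {"dx": -0.02, "dy": 0, "dz": -0.29, "wx": 0, "wy": 0.0087, "wz": 0},
  {"dx": -0.02, "dy": 0, "dz": -0.29, "wx": 0, "wy": 0.0087, "wz": 0},
  {"dx": -0.02, "dy": 0, "dz": -0.29, "wx": 0, "wy": 0.0087, "wz": 0},
])

```text
time: 11.67
eef_pos: [0.5538, 0.0337, 0.1511]
tool_rot: [0.685, 0.711, 0.108, -0.112]
force: [-0.2, 0.2, -3.1]
finger_gap: 0.0236
```

```bash
python3 -c "
from trk import *
track('k10',np.radians(18))"
```

```text
slide -0mm corr 0.975 (at0 0.975) t 11.7167 F [ 0.8  0.8 -4.5] M [-0.34  0.06  0.01] p [0.5538 0.0338 0.1511] [ 0.685  0.711  0.108 -0.112]
```

Request:
drive_tool([
  {"dx": -0.02, "dy": 0, "dz": -0.29, "wx": 0, "wy": 0.0087, "wz": 0},
  {"dx": -0.02, "dy": 0, "dz": -0.29, "wx": 0, "wy": 0.0087, "wz": 0},
  {"dx": -0.02, "dy": 0, "dz": -0.29, "wx": 0, "wy": 0.0087, "wz": 0},
  {"dx": -0.02, "dy": 0, "dz": -0.29, "wx": 0, "wy": 0.0087, "wz": 0},
])

```text
time: 12.05
eef_pos: [0.5539, 0.0326, 0.1538]
tool_rot: [0.685, 0.711, 0.111, -0.116]
force: [-0.9, -0.5, -4.6]
finger_gap: 0.0234
```

```bash
python3 -c "
from trk import *
track('k11',np.radians(18.5))"
```

```text
slide -0mm corr 0.968 (at0 0.968) t 12.1 F [ 0.5 -0.4 -5.5] M [-0.27  0.1  -0.  ] p [0.5538 0.0327 0.1538] [ 0.685  0.711  0.111 -0.115]
```

Request:
drive_tool([
  {"dx": -0.02, "dy": 0, "dz": -0.29, "wx": 0, "wy": 0.0087, "wz": 0},
  {"dx": -0.02, "dy": 0, "dz": -0.29, "wx": 0, "wy": 0.0087, "wz": 0},
  {"dx": -0.02, "dy": 0, "dz": -0.29, "wx": 0, "wy": 0.0087, "wz": 0},
  {"dx": -0.02, "dy": 0, "dz": -0.29, "wx": 0, "wy": 0.0087, "wz": 0},
])

```text
time: 12.43
eef_pos: [0.5539, 0.0315, 0.1565]
tool_rot: [0.684, 0.71, 0.114, -0.119]
force: [0.0, 0.6, -4.5]
finger_gap: 0.0235
```

```bash
sed -i 's/box=(0,.096/box=(.035,.096/' trk.py; python3 -c "
from trk import *
track('k12',np.radians(19))"
```

```text
slide -1mm corr 0.981 (at0 0.981) t 12.4833 F [ 0.   1.1 -5.5] M [-0.31  0.05  0.01] p [0.5538 0.0316 0.1564] [ 0.684  0.71   0.114 -0.119]
```

Request:
drive_tool([
  {"dx": -0.02, "dy": 0, "dz": -0.29, "wx": 0, "wy": 0.0087, "wz": 0},
  {"dx": -0.02, "dy": 0, "dz": -0.29, "wx": 0, "wy": 0.0087, "wz": 0},
  {"dx": -0.02, "dy": 0, "dz": -0.29, "wx": 0, "wy": 0.0087, "wz": 0},
  {"dx": -0.02, "dy": 0, "dz": -0.29, "wx": 0, "wy": 0.0087, "wz": 0},
])

```text
time: 12.82
eef_pos: [0.5539, 0.0304, 0.1592]
tool_rot: [0.684, 0.71, 0.117, -0.122]
force: [0.3, 0.1, -4.7]
finger_gap: 0.0232
```

```bash
python3 -c "
from trk import *
track('k13',np.radians(19.5))"
```

```text
slide -0mm corr 0.982 (at0 0.982) t 12.8667 F [ 0.2 -0.2 -4.5] M [-0.32  0.02  0.03] p [0.5539 0.0304 0.1591] [ 0.684  0.71   0.117 -0.122]
```

Request:
drive_tool([
  {"dx": -0.02, "dy": 0, "dz": -0.29, "wx": 0, "wy": 0.0087, "wz": 0},
  {"dx": -0.02, "dy": 0, "dz": -0.29, "wx": 0, "wy": 0.0087, "wz": 0},
  {"dx": -0.02, "dy": 0, "dz": -0.29, "wx": 0, "wy": 0.0087, "wz": 0},
  {"dx": -0.02, "dy": 0, "dz": -0.29, "wx": 0, "wy": 0.0087, "wz": 0},
])

```text
time: 13.2
eef_pos: [0.554, 0.0293, 0.1618]
tool_rot: [0.683, 0.709, 0.12, -0.125]
force: [0.2, 0.4, -4.9]
finger_gap: 0.024
```

```bash
python3 -c "
from trk import *
track('k14',np.radians(20))"
```

```text
slide -0mm corr 0.982 (at0 0.982) t 13.25 F [-0.5  0.  -4.4] M [-0.36  0.05 -0.03] p [0.554  0.0293 0.1618] [ 0.683  0.709  0.12  -0.125]
```

Request:
drive_tool([
  {"dx": -0.02, "dy": 0, "dz": -0.29, "wx": 0, "wy": 0.0087, "wz": 0},
  {"dx": -0.02, "dy": 0, "dz": -0.29, "wx": 0, "wy": 0.0087, "wz": 0},
  {"dx": -0.02, "dy": 0, "dz": -0.29, "wx": 0, "wy": 0.0087, "wz": 0},
  {"dx": -0.02, "dy": 0, "dz": -0.29, "wx": 0, "wy": 0.0087, "wz": 0},
])

```text
time: 13.58
eef_pos: [0.554, 0.0281, 0.1645]
tool_rot: [0.683, 0.709, 0.123, -0.128]
force: [-0.9, 0.5, -4.2]
finger_gap: 0.0239
```

```bash
python3 -c "
from trk import *
track('k15',np.radians(20.5))"
```

```text
slide -0mm corr 0.983 (at0 0.983) t 13.6333 F [ 0.9 -0.4 -4.9] M [-0.37  0.08  0.01] p [0.554  0.0281 0.1645] [ 0.683  0.709  0.123 -0.128]
```

Request:
drive_tool([
  {"dx": -0.02, "dy": 0, "dz": -0.29, "wx": 0, "wy": 0.0087, "wz": 0},
  {"dx": -0.02, "dy": 0, "dz": -0.29, "wx": 0, "wy": 0.0087, "wz": 0},
  {"dx": -0.02, "dy": 0, "dz": -0.29, "wx": 0, "wy": 0.0087, "wz": 0},
  {"dx": -0.02, "dy": 0, "dz": -0.29, "wx": 0, "wy": 0.0087, "wz": 0},
])

```text
time: 13.97
eef_pos: [0.5541, 0.0269, 0.1671]
tool_rot: [0.682, 0.708, 0.126, -0.131]
force: [-0.8, 0.6, -4.7]
finger_gap: 0.0236
```

```bash
python3 -c "
from trk import *
track('k16',np.radians(21))"
```

```text
slide 1mm corr 0.983 (at0 0.978) t 14.0167 F [ 0.1 -0.3 -4.2] M [-0.36  0.08  0.  ] p [0.554  0.0269 0.1671] [ 0.682  0.708  0.126 -0.131]
```

There is a first hint of sliding (+1 mm), so I'll hold the angle and look.

Request:
drive_tool([
  {"dx": 0, "dy": 0, "dz": 0, "wx": 0, "wy": 0, "wz": 0},
  {"dx": 0, "dy": 0, "dz": 0, "wx": 0, "wy": 0, "wz": 0},
  {"dx": 0, "dy": 0, "dz": 0, "wx": 0, "wy": 0, "wz": 0},
])

```text
time: 14.27
eef_pos: [0.554, 0.0269, 0.1671]
tool_rot: [0.682, 0.708, 0.126, -0.131]
force: [-0.7, 0.3, -4.3]
finger_gap: 0.024
```

```bash
python3 -c "
from trk import *
track('k17',np.radians(21));track('k18',np.radians(21))"
```

```text
slide 1mm corr 0.983 (at0 0.978) t 14.3167 F [ 1.2  0.8 -5.6] M [-0.48  0.1  -0.05] p [0.5541 0.0269 0.1671] [ 0.682  0.708  0.126 -0.131]
slide 1mm corr 0.983 (at0 0.978) t 14.3667 F [-0.1  0.  -4.3] M [-0.44  0.05 -0.03] p [0.554  0.0269 0.167 ] [ 0.682  0.708  0.126 -0.131]
```

Request:
drive_tool([
  {"dx": -0.01, "dy": 0, "dz": -0.15, "wx": 0, "wy": 0.0044, "wz": 0},
  {"dx": -0.01, "dy": 0, "dz": -0.15, "wx": 0, "wy": 0.0044, "wz": 0},
  {"dx": -0.01, "dy": 0, "dz": -0.15, "wx": 0, "wy": 0.0044, "wz": 0},
])

```text
time: 14.62
eef_pos: [0.5541, 0.0262, 0.1685]
tool_rot: [0.682, 0.708, 0.128, -0.133]
force: [-0.5, 1.2, -4.1]
finger_gap: 0.024
```

```bash
python3 -c "
from trk import *
track('k19',np.radians(21.25));track('k20',np.radians(21.25))"
```

```text
slide 2mm corr 0.980 (at0 0.965) t 14.6667 F [ 0.4 -0.6 -4.2] M [-0.4   0.05  0.03] p [0.5541 0.0262 0.1685] [ 0.682  0.708  0.128 -0.132]
slide 2mm corr 0.981 (at0 0.963) t 14.7167 F [-0.2  0.  -5. ] M [-0.45  0.05  0.  ] p [0.5541 0.0262 0.1685] [ 0.682  0.708  0.128 -0.132]
```

It's creeping. I'll hold the angle.

Request:
drive_tool([
  {"dx": 0, "dy": 0, "dz": 0, "wx": 0, "wy": 0, "wz": 0},
  {"dx": 0, "dy": 0, "dz": 0, "wx": 0, "wy": 0, "wz": 0},
  {"dx": 0, "dy": 0, "dz": 0, "wx": 0, "wy": 0, "wz": 0},
  {"dx": 0, "dy": 0, "dz": 0, "wx": 0, "wy": 0, "wz": 0},
])

```text
time: 15.05
eef_pos: [0.5541, 0.0263, 0.1685]
tool_rot: [0.682, 0.708, 0.128, -0.132]
force: [0.1, 0.2, -5.4]
finger_gap: 0.0239
```

```bash
python3 -c "
from trk import *
track('k21',np.radians(21.25));track('k22',np.radians(21.25))"
```

```text
slide 2mm corr 0.981 (at0 0.961) t 15.1 F [-0.9  0.4 -4.9] M [-0.48  0.07 -0.06] p [0.5541 0.0263 0.1684] [ 0.682  0.708  0.128 -0.132]
slide 2mm corr 0.981 (at0 0.961) t 15.15 F [-1.  -0.2 -3.8] M [-0.48  0.04 -0.03] p [0.554  0.0263 0.1684] [ 0.682  0.708  0.128 -0.133]
```

Request:
drive_tool([
  {"dx": -0.01, "dy": 0, "dz": -0.15, "wx": 0, "wy": 0.0044, "wz": 0},
  {"dx": -0.01, "dy": 0, "dz": -0.15, "wx": 0, "wy": 0.0044, "wz": 0},
  {"dx": -0.01, "dy": 0, "dz": -0.15, "wx": 0, "wy": 0.0044, "wz": 0},
  {"dx": -0.01, "dy": 0, "dz": -0.15, "wx": 0, "wy": 0.0044, "wz": 0},
])

```text
time: 15.48
eef_pos: [0.5541, 0.0256, 0.1699]
tool_rot: [0.682, 0.707, 0.129, -0.134]
force: [0.8, -0.3, -4.4]
finger_gap: 0.024
```

```bash
python3 -c "
from trk import *
track('k23',np.radians(21.5));track('k24',np.radians(21.5))"
```

```text
slide 5mm corr 0.981 (at0 0.905) t 15.5333 F [ 1.1 -0.3 -4.1] M [-0.49  0.05 -0.02] p [0.5541 0.0256 0.1699] [ 0.682  0.707  0.129 -0.134]
slide 6mm corr 0.981 (at0 0.886) t 15.5833 F [ 1.3 -0.  -4.1] M [-0.48  0.07 -0.01] p [0.5541 0.0256 0.1698] [ 0.682  0.707  0.129 -0.134]
```

Now it's really sliding. I'll hold this angle.

Request:
drive_tool([
  {"dx": 0, "dy": 0, "dz": 0, "wx": 0, "wy": 0, "wz": 0},
  {"dx": 0, "dy": 0, "dz": 0, "wx": 0, "wy": 0, "wz": 0},
  {"dx": 0, "dy": 0, "dz": 0, "wx": 0, "wy": 0, "wz": 0},
  {"dx": 0, "dy": 0, "dz": 0, "wx": 0, "wy": 0, "wz": 0},
])

```text
time: 15.92
eef_pos: [0.5541, 0.0256, 0.1698]
tool_rot: [0.682, 0.707, 0.129, -0.134]
force: [0.6, -0.0, -4.1]
finger_gap: 0.0236
```

```bash
python3 -c "
from trk import *
track('k25',np.radians(21.5));track('k26',np.radians(21.5))"
```

```text
slide 13mm corr 0.982 (at0 0.670) t 15.9667 F [-0.4 -0.7 -3.9] M [-0.55  0.06  0.07] p [0.5541 0.0256 0.1698] [ 0.682  0.707  0.129 -0.134]
slide 14mm corr 0.981 (at0 0.636) t 16.0167 F [-0.5 -1.  -4.6] M [-0.44  0.03 -0.01] p [0.5541 0.0256 0.1699] [ 0.682  0.708  0.129 -0.134]
```

Request:
drive_tool([
  {"dx": 0, "dy": 0, "dz": 0, "wx": 0, "wy": 0, "wz": 0},
  {"dx": 0, "dy": 0, "dz": 0, "wx": 0, "wy": 0, "wz": 0},
  {"dx": 0, "dy": 0, "dz": 0, "wx": 0, "wy": 0, "wz": 0},
  {"dx": 0, "dy": 0, "dz": 0, "wx": 0, "wy": 0, "wz": 0},
  {"dx": 0, "dy": 0, "dz": 0, "wx": 0, "wy": 0, "wz": 0},
  {"dx": 0, "dy": 0, "dz": 0, "wx": 0, "wy": 0, "wz": 0},
  {"dx": 0, "dy": 0, "dz": 0, "wx": 0, "wy": 0, "wz": 0},
  {"dx": 0, "dy": 0, "dz": 0, "wx": 0, "wy": 0, "wz": 0},
  {"dx": 0, "dy": 0, "dz": 0, "wx": 0, "wy": 0, "wz": 0},
  {"dx": 0, "dy": 0, "dz": 0, "wx": 0, "wy": 0, "wz": 0},
  {"dx": 0, "dy": 0, "dz": 0, "wx": 0, "wy": 0, "wz": 0},
  {"dx": 0, "dy": 0, "dz": 0, "wx": 0, "wy": 0, "wz": 0},
])

```text
time: 17.02
eef_pos: [0.5541, 0.0256, 0.1698]
tool_rot: [0.682, 0.707, 0.129, -0.134]
force: [0.4, -2.2, -3.1]
finger_gap: 0.0237
```

```bash
python3 -c "
from trk import *
track('k27',np.radians(21.5));track('k28',np.radians(21.5))"
```

```text
slide 16mm corr 0.411 (at0 0.335) t 17.0667 F [-0.5 -0.1 -2.7] M [-0.55 -0.04  0.  ] p [0.5541 0.0256 0.1698] [ 0.682  0.707  0.129 -0.134]
slide 16mm corr 0.401 (at0 0.322) t 17.1167 F [ 0.1 -1.3 -4.4] M [-0.5   0.03  0.02] p [0.5541 0.0256 0.1698] [ 0.682  0.707  0.129 -0.134]
```

```bash
python3 - <<'E'
import cv2
a=cv2.imread("pics/k28.png")[95:260,200:445];cv2.imwrite("pics/t6.png",cv2.resize(a,(784,528),interpolation=cv2.INTER_CUBIC))
E
```

```text
(no output)
```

View pics/t6.png

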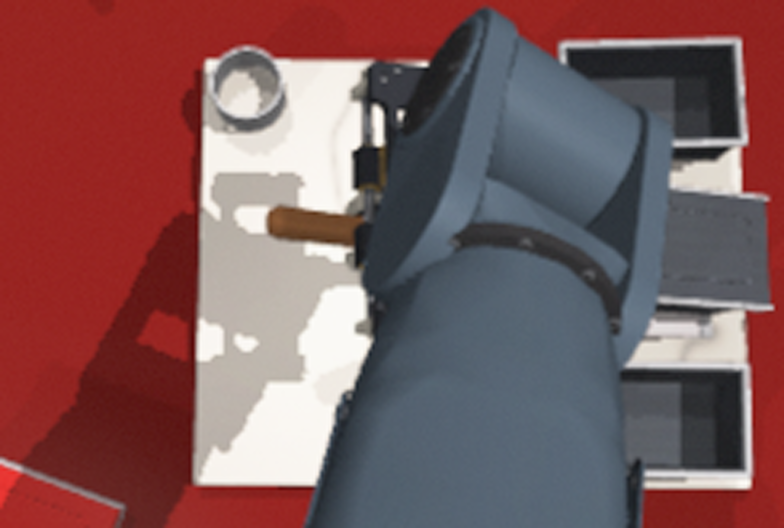

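The arm now hides the rear of the lid. The lid's front edge is at (768,196)–(772,310) in the crop. I'll estimate the slide from that edge.

```bash
sed -i 's/box=(.035,.096/box=(.06,.096/' trk.py; python3 - <<'E'
from trk import *
P=json.load(open("P.json"));th=np.radians(21.5)
for s in (.04,.05,.055,.06,.065,.07,.08):
    q=[((proj("top",X)-[200,95]+.5)*3.2-.5).round(0).tolist() for X in lidpts(P,th,s,(0,.076,-.046,.046))[1:3]];print(s,q)
track("k29",th)
E
```

```text
0.04 [[745.0, 199.0], [749.0, 310.0]]
0.05 [[755.0, 200.0], [759.0, 310.0]]
0.055 [[760.0, 200.0], [764.0, 310.0]]
0.06 [[765.0, 201.0], [769.0, 310.0]]
0.065 [[770.0, 201.0], [774.0, 311.0]]
0.07 [[775.0, 201.0], [779.0, 311.0]]
0.08 [[785.0, 202.0], [789.0, 311.0]]
slide 93mm corr 0.336 (at0 0.218) t 17.1667 F [-0.3 -1.3 -3.5] M [-0.54  0.08 -0.01] p [0.5541 0.0256 0.1698] [ 0.682  0.707  0.129 -0.134]
```

Request:
drive_tool([
  {"dx": 0, "dy": 0, "dz": 0, "wx": 0, "wy": 0, "wz": 0},
  {"dx": 0, "dy": 0, "dz": 0, "wx": 0, "wy": 0, "wz": 0},
  {"dx": 0, "dy": 0, "dz": 0, "wx": 0, "wy": 0, "wz": 0},
  {"dx": 0, "dy": 0, "dz": 0, "wx": 0, "wy": 0, "wz": 0},
  {"dx": 0, "dy": 0, "dz": 0, "wx": 0, "wy": 0, "wz": 0},
  {"dx": 0, "dy": 0, "dz": 0, "wx": 0, "wy": 0, "wz": 0},
])

```text
time: 17.67
eef_pos: [0.5541, 0.0256, 0.1698]
tool_rot: [0.682, 0.707, 0.129, -0.134]
force: [-0.8, -0.7, -3.5]
finger_gap: 0.0237
```

```bash
cat > edge.py <<'E'
from h import *
import cv2
def edge(im): # front lid edge column in crop px, mean over rows of the lid
    g=cv2.GaussianBlur(cv2.cvtColor(im,cv2.COLOR_BGR2GRAY),(0,0),.8).astype(float)
    a=g[162:188,425:456];b=np.diff(a,axis=1);return np.median(np.argmax(np.abs(b),axis=1))+425.5, [round(float(x)) for x in a.mean(0)]
E
python3 - <<'E'
from edge import *
for k in ("k26","k27","k28","k29"): print(k,edge(cv2.imread(f"pics/{k}.png")))
im=read_camera("top")[:,:,::-1];cv2.imwrite("pics/k30.png",im);print(edge(im),state()["time"],state()["force"])
E
```

```text
k26 (np.float64(432.5), [148, 203, 233, 240, 241, 237, 212, 153, 91, 70, 68, 69, 70, 70, 70, 70, 70, 70, 70, 70, 70, 70, 70, 71, 71, 71, 71, 72, 72, 71, 72])
k27 (np.float64(438.5), [90, 89, 89, 89, 89, 90, 90, 90, 90, 89, 89, 89, 88, 84, 76, 71, 69, 69, 69, 69, 69, 69, 70, 70, 70, 70, 71, 71, 71, 71, 71])
k28 (np.float64(439.5), [90, 89, 89, 89, 89, 90, 89, 89, 89, 89, 89, 89, 89, 88, 83, 74, 70, 69, 69, 69, 69, 69, 69, 69, 70, 70, 71, 71, 71, 71, 71])
k29 (np.float64(440.5), [90, 90, 89, 89, 89, 89, 90, 90, 90, 89, 88, 89, 89, 89, 87, 82, 73, 69, 69, 69, 69, 69, 69, 69, 70, 70, 71, 71, 71, 71, 71])
(np.float64(442.0), [90, 90, 90, 89, 89, 89, 90, 90, 89, 90, 90, 90, 89, 89, 89, 88, 85, 78, 71, 69, 69, 69, 69, 69, 69, 70, 70, 71, 71, 71, 71]) 17.7167 [ 0.04841832 -0.72210628 -3.34098286]
```

Request:
drive_tool([
  {"dx": 0, "dy": 0, "dz": 0, "wx": 0, "wy": 0, "wz": 0},
  {"dx": 0, "dy": 0, "dz": 0, "wx": 0, "wy": 0, "wz": 0},
  {"dx": 0, "dy": 0, "dz": 0, "wx": 0, "wy": 0, "wz": 0},
  {"dx": 0, "dy": 0, "dz": 0, "wx": 0, "wy": 0, "wz": 0},
  {"dx": 0, "dy": 0, "dz": 0, "wx": 0, "wy": 0, "wz": 0},
  {"dx": 0, "dy": 0, "dz": 0, "wx": 0, "wy": 0, "wz": 0},
  {"dx": 0, "dy": 0, "dz": 0, "wx": 0, "wy": 0, "wz": 0},
  {"dx": 0, "dy": 0, "dz": 0, "wx": 0, "wy": 0, "wz": 0},
])

```text
time: 18.38
eef_pos: [0.5541, 0.0256, 0.1698]
tool_rot: [0.682, 0.707, 0.129, -0.134]
force: [0.2, -0.8, -3.3]
finger_gap: 0.0238
```

```bash
python3 - <<'E'
from edge import *
im=read_camera("top")[:,:,::-1];cv2.imwrite("pics/k31.png",im);print(edge(im),state()["time"],state()["force"])
E
```

```text
(np.float64(441.5), [90, 90, 90, 89, 89, 89, 90, 90, 90, 90, 90, 90, 89, 89, 89, 88, 85, 78, 71, 69, 68, 69, 69, 69, 70, 70, 71, 71, 71, 71, 71]) 18.4333 [ 0.11272178 -0.47490455 -3.71740467]
```

The tin has stopped with its front edge on the slab. I'll draw the peel back horizontally at the same tilt, slowly at first.

Request:
drive_tool([
  {"dx": 0.05, "dy": 0, "dz": 0.02, "wx": 0, "wy": 0, "wz": 0},
  {"dx": 0.2, "dy": 0, "dz": 0.08, "wx": 0, "wy": 0, "wz": 0},
  {"dx": 0.47, "dy": 0, "dz": 0.18, "wx": 0, "wy": 0, "wz": 0},
  {"dx": 0.79, "dy": 0, "dz": 0.31, "wx": 0, "wy": 0, "wz": 0},
  {"dx": 1.12, "dy": 0, "dz": 0.44, "wx": 0, "wy": 0, "wz": 0},
  {"dx": 1.44, "dy": 0, "dz": 0.57, "wx": 0, "wy": 0, "wz": 0},
  {"dx": 1.77, "dy": 0, "dz": 0.7, "wx": 0, "wy": 0, "wz": 0},
  {"dx": 2.09, "dy": 0, "dz": 0.82, "wx": 0, "wy": 0, "wz": 0},
  {"dx": 2.42, "dy": 0, "dz": 0.95, "wx": 0, "wy": 0, "wz": 0},
  {"dx": 2.65, "dy": 0, "dz": 1.04, "wx": 0, "wy": 0, "wz": 0},
  {"dx": 2.79, "dy": 0, "dz": 1.1, "wx": 0, "wy": 0, "wz": 0},
  {"dx": 2.79, "dy": 0, "dz": 1.1, "wx": 0, "wy": 0, "wz": 0},
])

```text
time: 19.43
eef_pos: [0.5529, 0.0561, 0.1699]
tool_rot: [0.682, 0.708, 0.129, -0.134]
force: [0.4, 1.3, -1.6]
finger_gap: 0.0237
```

```bash
python3 - <<'E'
from edge import *
im=read_camera("top")[:,:,::-1];cv2.imwrite("pics/k32.png",im);s=state();print(edge(im),s["time"],s["force"],s["moment"],s["eef_pos"])
E
```

```text
(np.float64(440.5), [92, 92, 93, 93, 93, 93, 94, 93, 93, 92, 92, 92, 92, 92, 89, 81, 72, 69, 69, 69, 69, 70, 70, 70, 70, 70, 71, 71, 71, 72, 72]) 19.4833 [-0.4137335   1.49129947 -1.74348846] [ 0.08994939 -0.05717148 -0.02084298] [0.55298788 0.05599953 0.16994524]
```

Request:
drive_tool([
  {"dx": 0.14, "dy": 0, "dz": 0.05, "wx": 0, "wy": 0, "wz": 0},
  {"dx": 0.56, "dy": 0, "dz": 0.22, "wx": 0, "wy": 0, "wz": 0},
  {"dx": 1.21, "dy": 0, "dz": 0.48, "wx": 0, "wy": 0, "wz": 0},
  {"dx": 1.95, "dy": 0, "dz": 0.77, "wx": 0, "wy": 0, "wz": 0},
  {"dx": 2.7, "dy": 0, "dz": 1.06, "wx": 0, "wy": 0, "wz": 0},
  {"dx": 3.44, "dy": 0, "dz": 1.35, "wx": 0, "wy": 0, "wz": 0},
  {"dx": 4.19, "dy": 0, "dz": 1.65, "wx": 0, "wy": 0, "wz": 0},
  {"dx": 4.93, "dy": 0, "dz": 1.94, "wx": 0, "wy": 0, "wz": 0},
  {"dx": 5.67, "dy": 0, "dz": 2.23, "wx": 0, "wy": 0, "wz": 0},
  {"dx": 6.4, "dy": 0, "dz": 2.52, "wx": 0, "wy": 0, "wz": 0},
  {"dx": 7.1, "dy": 0, "dz": 2.8, "wx": 0, "wy": 0, "wz": 0},
  {"dx": 7.44, "dy": 0, "dz": 2.93, "wx": 0, "wy": 0, "wz": 0},
])

```text
time: 20.48
eef_pos: [0.5499, 0.1366, 0.1698]
tool_rot: [0.682, 0.708, 0.129, -0.134]
force: [-0.4, -1.8, -2.5]
finger_gap: 0.0239
```

```bash
python3 - <<'E'
from edge import *
im=read_camera("top")[:,:,::-1];cv2.imwrite("pics/k33.png",im);s=state();print(edge(im),s["time"],s["force"],s["moment"],s["eef_pos"])
cv2.imwrite("pics/t7.png",cv2.resize(im[95:260,200:445],(784,528),interpolation=cv2.INTER_CUBIC))
E
```

```text
(np.float64(434.5), [98, 98, 97, 97, 98, 98, 99, 99, 97, 91, 80, 72, 69, 69, 69, 69, 69, 69, 69, 70, 70, 70, 70, 70, 70, 71, 72, 72, 72, 72, 72]) 20.5333 [-0.31777257  3.51303486  0.38455784] [ 0.37804735 -0.02533508 -0.04681647] [0.54987509 0.13684005 0.16985787]
```

View pics/t7.png

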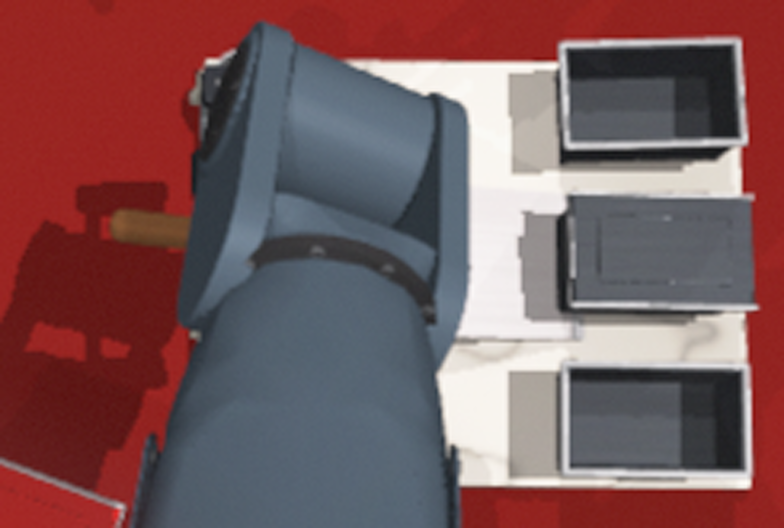

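The tin is nearly down, with its lid at columns 568–754, beside the open tins at 560–750. The lip is close to coming out, so I'll continue.

Request:
drive_tool([
  {"dx": 0.14, "dy": 0, "dz": 0.05, "wx": 0, "wy": 0, "wz": 0},
  {"dx": 0.56, "dy": 0, "dz": 0.22, "wx": 0, "wy": 0, "wz": 0},
  {"dx": 1.21, "dy": 0, "dz": 0.48, "wx": 0, "wy": 0, "wz": 0},
  {"dx": 1.95, "dy": 0, "dz": 0.77, "wx": 0, "wy": 0, "wz": 0},
  {"dx": 2.7, "dy": 0, "dz": 1.06, "wx": 0, "wy": 0, "wz": 0},
  {"dx": 3.44, "dy": 0, "dz": 1.35, "wx": 0, "wy": 0, "wz": 0},
  {"dx": 4.19, "dy": 0, "dz": 1.65, "wx": 0, "wy": 0, "wz": 0},
  {"dx": 4.93, "dy": 0, "dz": 1.94, "wx": 0, "wy": 0, "wz": 0},
  {"dx": 5.67, "dy": 0, "dz": 2.23, "wx": 0, "wy": 0, "wz": 0},
  {"dx": 6.4, "dy": 0, "dz": 2.52, "wx": 0, "wy": 0, "wz": 0},
  {"dx": 7.1, "dy": 0, "dz": 2.8, "wx": 0, "wy": 0, "wz": 0},
  {"dx": 7.44, "dy": 0, "dz": 2.93, "wx": 0, "wy": 0, "wz": 0},
])

```text
time: 21.53
eef_pos: [0.5469, 0.2165, 0.1697]
tool_rot: [0.682, 0.708, 0.129, -0.134]
force: [-0.1, 0.4, -1.3]
finger_gap: 0.0233
```

```bash
python3 - <<'E'
from trk import *
im=read_camera("top")[:,:,::-1];cv2.imwrite("pics/k34.png",im);s=state();print(s["time"],s["force"],s["moment"],s["eef_pos"],s["tool_rot"],s["joints"])
# rows for lowering 21.5deg about lip
t=np.radians(21.5);r=Ro.from_euler('y',t).apply([.336,0,-.0236])
for a in [20.5,19,17,15,13,11,9,7,5,3,1.5,.5,0]:
    q=Ro.from_euler('y',-t).apply(Ro.from_euler('y',np.radians(a)).apply([.336,0,-.0236])-r)*100;print(a,q.round(2),round(np.radians(a)-t,4))
E
```

```text
21.5833 [-0.97508709  1.16281052 -1.39475606] [-0.082165    0.11346637  0.01438898] [0.54688335 0.21669899 0.16973926] [ 0.6815042   0.7076933   0.12921884 -0.13425613] [ 0.12336414  0.45220087  1.68422511  0.44301965  1.01796914 -0.15217009]
20.5 [0.04 0.   0.59] -0.0175
19 [0.07 0.   1.47] -0.0436
17 [0.08 0.   2.64] -0.0785
15 [0.05 0.   3.82] -0.1134
13 [-0.02  0.    4.99] -0.1484
11 [-0.13  0.    6.16] -0.1833
9 [-0.29  0.    7.33] -0.2182
7 [-0.48  0.    8.49] -0.2531
5 [-0.71  0.    9.64] -0.288
3 [-0.99  0.   10.78] -0.3229
1.5 [-1.22  0.   11.63] -0.3491
0.5 [-1.39  0.   12.2 ] -0.3665
0 [-1.47  0.   12.48] -0.3752
```

The lip is out, about 50 mm behind the tin. Next I'll lower the handle flat and release it.

Request:
drive_tool([
  {"dx": 0.04, "dy": 0, "dz": 0.59, "wx": 0, "wy": -0.0175, "wz": 0},
  {"dx": 0.07, "dy": 0, "dz": 1.47, "wx": 0, "wy": -0.0436, "wz": 0},
  {"dx": 0.08, "dy": 0, "dz": 2.64, "wx": 0, "wy": -0.0785, "wz": 0},
  {"dx": 0.05, "dy": 0, "dz": 3.82, "wx": 0, "wy": -0.1134, "wz": 0},
  {"dx": -0.02, "dy": 0, "dz": 4.99, "wx": 0, "wy": -0.1484, "wz": 0},
  {"dx": -0.13, "dy": 0, "dz": 6.16, "wx": 0, "wy": -0.1833, "wz": 0},
  {"dx": -0.29, "dy": 0, "dz": 7.33, "wx": 0, "wy": -0.2182, "wz": 0},
  {"dx": -0.48, "dy": 0, "dz": 8.49, "wx": 0, "wy": -0.2531, "wz": 0},
  {"dx": -0.71, "dy": 0, "dz": 9.64, "wx": 0, "wy": -0.288, "wz": 0},
  {"dx": -0.99, "dy": 0, "dz": 10.78, "wx": 0, "wy": -0.3229, "wz": 0},
  {"dx": -1.22, "dy": 0, "dz": 11.63, "wx": 0, "wy": -0.3491, "wz": 0},
  {"dx": -1.39, "dy": 0, "dz": 12.2, "wx": 0, "wy": -0.3665, "wz": 0},
])

```text
time: 22.58
eef_pos: [0.5456, 0.2473, 0.0499]
tool_rot: [0.694, 0.72, 0.002, -0.002]
force: [-0.0, -0.7, -0.4]
finger_gap: 0.0238
```

Request:
drive_tool([
  {"dx": -0.01, "dy": 0, "dz": 0.15, "wx": 0, "wy": -0.0044, "wz": 0},
  {"dx": -0.02, "dy": 0, "dz": 0.29, "wx": 0, "wy": -0.0087, "wz": 0},
  {"dx": -0.02, "dy": 0, "dz": 0.35, "wx": 0, "wy": -0.0087, "wz": 0},
  {"dx": -0.02, "dy": 0, "dz": 0.35, "wx": 0, "wy": -0.0087, "wz": 0},
])

```text
time: 22.92
eef_pos: [0.5461, 0.2468, 0.0479]
tool_rot: [0.694, 0.72, 0.0, 0.0]
force: [-0.5, 0.5, -1.5]
finger_gap: 0.0239
```

```bash
python3 - <<'E'
from trk import *
im=read_camera("top")[:,:,::-1];cv2.imwrite("pics/k35.png",im);s=state();print(s["time"],s["force"],s["moment"],s["eef_pos"],s["tool_rot"],s["finger_gap"])
E
```

```text
22.9667 [-0.06466406  1.0369544  -1.74446442] [0.0905384  0.16062498 0.01960772] [0.54615664 0.24672913 0.04796682] [6.94087165e-01 7.19890917e-01 1.24097069e-04 2.43424841e-04] 0.023740760306907888
```

Request:
drive_tool([
  {"dx": 0, "dy": 0, "dz": 0.04, "wx": 0, "wy": 0, "wz": 0},
  {"dx": 0, "dy": 0, "dz": 0.04, "wx": 0, "wy": 0, "wz": 0},
  {"dx": 0, "dy": 0, "dz": 0.04, "wx": 0, "wy": 0, "wz": 0},
  {"dx": 0, "dy": 0, "dz": 0.04, "wx": 0, "wy": 0, "wz": 0},
  {"dx": 0, "dy": 0, "dz": 0.04, "wx": 0, "wy": 0, "wz": 0},
  {"dx": 0, "dy": 0, "dz": 0.04, "wx": 0, "wy": 0, "wz": 0},
  {"dx": 0, "dy": 0, "dz": 0.04, "wx": 0, "wy": 0, "wz": 0},
  {"dx": 0, "dy": 0, "dz": 0.04, "wx": 0, "wy": 0, "wz": 0},
  {"dx": 0, "dy": 0, "dz": 0.04, "wx": 0, "wy": 0, "wz": 0},
  {"dx": 0, "dy": 0, "dz": 0.04, "wx": 0, "wy": 0, "wz": 0},
  {"dx": 0, "dy": 0, "dz": 0.04, "wx": 0, "wy": 0, "wz": 0},
  {"dx": 0, "dy": 0, "dz": 0.04, "wx": 0, "wy": 0, "wz": 0},
], fingers=1)

```text
time: 23.97
eef_pos: [0.5459, 0.2469, 0.0471]
tool_rot: [0.694, 0.72, -0.0, 0.0]
force: [-0.3, -0.1, -0.4]
finger_gap: 0.0922
```

Request:
drive_tool([
  {"dx": 0, "dy": 0, "dz": -0.5, "wx": 0, "wy": 0, "wz": 0},
  {"dx": 0, "dy": 0, "dz": -2, "wx": 0, "wy": 0, "wz": 0},
  {"dx": 0, "dy": 0, "dz": -4, "wx": 0, "wy": 0, "wz": 0},
  {"dx": 0, "dy": 0, "dz": -6.5, "wx": 0, "wy": 0, "wz": 0},
  {"dx": 0, "dy": 0, "dz": -9, "wx": 0, "wy": 0, "wz": 0},
  {"dx": 2, "dy": 0, "dz": -12, "wx": 0, "wy": 0, "wz": 0},
  {"dx": 5, "dy": 0, "dz": -15, "wx": 0, "wy": 0, "wz": 0},
  {"dx": 9, "dy": 0, "dz": -17, "wx": 0, "wy": 0, "wz": 0},
  {"dx": 12, "dy": 0, "dz": -18, "wx": 0, "wy": 0, "wz": 0},
  {"dx": 15, "dy": 0, "dz": -18, "wx": 0, "wy": 0, "wz": 0},
  {"dx": 18, "dy": 0, "dz": -18, "wx": 0, "wy": 0, "wz": 0},
  {"dx": 19, "dy": 0, "dz": -18, "wx": 0, "wy": 0, "wz": 0},
])

```text
time: 24.97
eef_pos: [0.5379, 0.4403, 0.2273]
tool_rot: [0.693, 0.721, 0.0, -0.0]
force: [-0.2, -0.7, -0.0]
finger_gap: 0.0927
```

```bash
python3 - <<'E'
from trk import *
im=read_camera("top")[:,:,::-1];s=state();print(s["time"],s["force"],s["eef_pos"],s["finger_gap"])
cv2.imwrite("pics/t8.png",cv2.resize(im[95:260,200:445],(784,528),interpolation=cv2.INTER_CUBIC))
E
```

```text
25.0167 [ 0.22545982  1.19312111 -0.79031611] [0.53786561 0.44008378 0.22686276] 0.09287288495713135
```

View pics/t8.png

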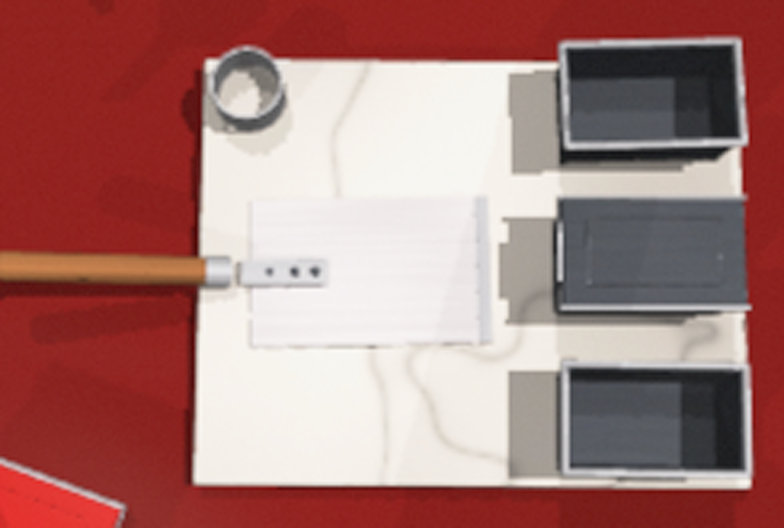

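The final view shows the tin flat, with lid corners (558,198), (745,198), (747,308) and (560,311), in line with the unmoved open tins. The peel lies flat behind it, with its lip at column 488. I'll check the numbers once and hand in.

```bash
python3 - <<'E'
from trk import *
l=crop([(558,198),(745,198),(747,308),(560,310)],.1);d=(l[1]+l[2]-l[0]-l[3])
print(l.mean(0),np.degrees(np.arctan2(d[0],-d[1])))
hand_in()
E
```

```text
[ 0.56045938 -0.21668071  0.1       ] 1.2099718801519825
the job is handed in; nothing more can be done
```

I set the lidded tin down flat in the gap between the two open tins and handed the job in at about 25 s. I gripped the peel by its handle and ran it into the gap. The tin began to creep at about 21.25° and slid properly at 21.5°. I kept that angle while drawing the peel out, then laid the peel flat, released it and moved the arm clear.

**Tin position:** the last picture puts the tin's centre at about (0.560, −0.217) m. The gap point from the slab corners is about (0.561, −0.223), and the midpoint of the open tins is about (0.561, −0.218). So the tin is within about 1 mm sideways and 1–6 mm lengthwise, depending on which reference is used. It is turned roughly 0.5–1° from the slab's axis, which is about the reading error.

**Other checks:** the open tins look unmoved from the first picture to the last, and nothing fell. The peel's lip lies about 50 mm behind the tin. Force readings stayed under about 6 N.

**What disagreed:** my automatic slide tracker failed once the arm hid most of the lid. From then on I followed the lid's front edge in the pictures. My first move call was also refused for missing keys, before anything had moved.

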